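# Load, position and lock the swing-arm cleaning lamp

## Task

First put the roll of amber tape that was left on the lamp stand's plate into the empty steel tray, then lay all the vacuum parts lying loose on the bench (flange, ring clamps, pack of copper gaskets - as many as there are) flat on the plate, side by side and well inside its edges. Then swing the lamp arm so that the lamp head is centred squarely over the plate, lock it by tightening the castle nut (clockwise from above) to the next slot that lines up with the cross hole in the stud, and last of all press the start button right down once everything is locked. Leave the hand tools where they lie.

Things in the scene. Friction and masses are not known exactly. Their poses are not given: they have to be found in the camera images.
- stand: The lamp stand, fixed. Origin at the foot of its upright post, on the bench; z up. Its -x axis points from the post to the plate, whose centre is 190 mm from the post axis. Foot disc 90 mm across, 11 mm high; post 26 mm thick; a steel threaded stud 18 mm thick, which turns with nothing, ends 196 mm above the bench. The cross hole of the stud runs along the stand's x axis; a black line across the top of the stud shows its direction.
- plate_c (a point): Centre of the top face of the stand's flat aluminium plate, 12 mm above the bench; 200 mm along the stand's x, 160 mm along its y (axes parallel to the stand's); no rim.
- lamp (a joint): Angle of the lamp arm about the post's vertical axis, rad, positive anticlockwise from above; 0 = lamp head squarely over the plate; range -1.9 to 0.5. At the start it stands swung aside at about -1.3 to -1.65. Stiff friction hinge (0.5 N m, 2 to 3 N at the knob): stays where it is released.
- lamp_knob (a point): Black upright round grip knob on top of the lamp head, 22 mm thick, 190 mm from the post axis along the arm; this point is 164 mm above the bench, the knob's top at 182 mm, its foot (a 34 mm disc) at 143 mm, the arm's top at 140 mm. The white lamp head is 170 mm along the arm, 120 mm across, from 98 to 130 mm above the bench. The point turns with the arm; its -x points outwards along the arm.
- nut (a joint): Turn of the castle nut, rad, positive clockwise from above (tightening). The nut has six slots, one through the middle of each flat; a slot lines up with the cross hole at 0, 1.047, 2.094. It starts between 0.2 and 0.7, so the next one when tightened is 1.047. Friction 0.25 N m; it stays where it is left and does not turn with the lamp arm.
- nut_c (a point): Centre of the nut's hexagon, on the post axis, 162 mm above the bench: 46 mm across flats, from 150 to 174 mm above the bench, slotted crown above it to 184 mm. At nut angle 0 one flat faces the stand's x axis; the point turns with the nut.
- start (a joint): Travel of the start button, m: 0 up, 0.006 fully down (5 N); springs back.
- start_top (a point): Centre of the top of the start button, 53 mm above the bench, 34 mm across, pressed straight down; on a fixed grey box 90 x 70 x 35 mm left of the plate, at the start partly or wholly under the lamp head that stands aside, and clear once the lamp is over the plate.
- tray_in (a point): Centre of the inner floor (3 mm above the bench) of the empty steel tray: outside 120 mm along its x, 160 mm along its y, walls 3 mm thick and 25 mm high; fixed.
- roll_c (a point): Centre, half-way up, of the roll of amber tape: ring 64 mm across, 13 mm high, lying flat, at the start on the plate.
- flange_c (a point): Centre, half-way up, of the blank flange: plain steel disc 70 mm across, 13 mm high, 0.3 kg, lying flat. May be absent.
- clamp_1_c (a point): Centre of the ring, half-way up, of a ring clamp: aluminium ring 57 mm across, 18 mm high, lying flat; its wing nut sticks out along the clamp's -y to 52 mm from this point; grasp the ring along the clamp's x. May be absent.
- clamp_2_c (a point): Centre of the ring, half-way up, of a second, equal ring clamp. May be absent.
- gaskets_c (a point): Centre, half-way up, of the pack of copper gaskets: ring 48 mm across, 10 mm high, lying flat. May be absent.
- screwdriver: Bystander: screwdriver with a yellow handle, 182 mm long, lying behind the parts; leave it.
- pliers: Bystander: pliers 156 mm long, lying in front of the parts; leave them.

How it is judged:
By the outcome, as a careful person would: the job done as asked, in the order asked, and still so for the second after the job is handed in, with the robot touching nothing.
Of flange, clamp_1, clamp_2, gaskets only 3 to 4 are there at a start; the rules pass over those that are not, and their reading is None.
At some moment in a run one of flange, clamp_1, clamp_2, gaskets, roll may be knocked a few centimetres aside while the robot is not near it.
Once in a run the grip may slacken for a moment while it holds something.
It also fails if it takes over 210 s, if anything falls off the work surface, if the arm or the gripper's body presses on something with over 40 N, if the wrist force passes 120 N, or if a joint passes its speed limit or range.

## Robot

A 7-joint arm with a two-finger parallel gripper is mounted at the origin on a cart in front of the work surface, level with it; the furniture and walls round the work are solid. World frame = base frame: x ahead of the robot, y to its left, z up, the work surface at z = 0. Lengths are in m, angles in rad, forces in N, time in s.
With the tool pointing down it reaches from about 0.425 to 0.925 m from the base axis. Payload 6.8 kg.
Tool frame: the origin (TCP) lies at the very end of the fingers, on their centre line; the grasp point (between the pads) lies 19 mm behind it; z points along the fingers, y is the direction in which the jaws open and shut (so a half turn about z gives the same grasp; the last joint's range is limited). The gripper opens to 88 mm and grips with 3 to 60 N. Pads are 20 mm wide; open, the fingers measure 115 mm over their backs; the gripper's body (75 mm by 178 mm) begins 61 mm behind the grasp point.
Start: joints at [1.07, 0.477, 0.022, 1.555, -0.011, 1.109, -0.083], TCP at [0.258, -0.624, 0.223] pointing down, gripper open.
Joint ranges: [-2.96, 2.96], [-0.34, 2.1], [-1.41, 1.46], [0.24, 2.44], [-1.37, 4.51], [0.17, 1.92], [-2.96, 2.96]. Speed limits (rad/s): [2.39, 2.39, 3.14, 3.14, 3.14, 3.14, 3.14].

## Interface

Orientations are given as a unit quaternion [x, y, z, w].
In Python, from workcell import * gives the robot as it stands.
- The arm moves only by the tool apply_moves, never from a script. Its argument "rows" is a list of rows, each an object with "dp": the shift along the tool's x, y, z in mm, a list of three; "twist": the turn about the tool's z in rad. A call has exactly 10 rows; each row shifts and turns the commanded pose from where the row before left it, along the tool's axes as they then stand; what a row does not reach is not made up. A row lasts 1/8 s, in which the tool goes at most 62.5 mm and 10.7 degrees, less where a joint would pass 70% of its speed; a pose out of reach is approached as far as the arm can. A call with a gripper value outside its range is refused whole. "gripper" is the finger opening in mm, from 0 to 87.8, set as the call begins (left out, the last holds). The fingers move at their own pace and stop on an object; the grip force is fixed at half the most. Time passes only in rows, so rows that do not move let the fingers close, or fill a call up. It gives the time, the measured TCP pose, the force and the opening at its end, in the units of the state.
- observe(): the state, without advancing time (a new reading comes with each control period).
- camera(name): name is "side" or "top" or "wrist"; returns a dict with "frame" (384x512x3 uint8, red, green, blue), "range_z" (384x512 float32, m along the optical axis (not along the pixel's ray), 0 where there is no reading), "intrinsics" (3x3 intrinsics, pixels), "k1" (the pictures are not rectified: a ray, as slopes to the right and down, at radius r is drawn at 1 + k1 r^2 times it, then the intrinsics apply), "rvec" (rotation vector, rad) and "tvec" (3), from world to camera coordinates, as OpenCV has them; the wrist camera has in their place "tool_from_camera" (4x4, takes a point from camera to tool coordinates, whose origin is the TCP and whose axes are the flange's). Camera axes: x right, y down, z forward; pixel columns grow to the right and rows downward; lengths in m; the calibration is good to about 2 mm. A picture is of the moment at which its call begins: read the wrist's pose just before it.
- finish_job(): hands the job in, once; it reports no verdict.
Trained networks look in the newest picture that a camera, given by its name, has taken for a name from the list of things; names that differ only in an ending like _2 or _b are one class to them, and where a whole thing is asked for, a point or a joint stands for the part that bears it (a point fixed in the world has none). Each returns a list of dicts, best first, with "conf" (0 to 1); they miss things now and then, are a little off and sometimes report something else, mostly with a low value. They report only what shows in the picture. A call takes as long as a camera call.
- cut_out(camera, thing): "mask" (384x512 bool, what is visible of it) and "rect" ([centre column, centre row, width, height] in pixels, round what is visible of it).
The state is a dict: "t": time; "joint_pos": joint angles; "joint_vel": joint speeds; "effort": joint torques, N m; "ee_pos": TCP position; "ee_rot": TCP orientation; "ft_force": force on the tool from outside, world axes, zero at the start; "torque": the same for the moment, N m; "width": opening from 0.0 (shut) to 1.0 (fully open).
Only numpy, scipy, OpenCV 4.12 (cv2) and the standard library are available. Lean on these libraries where they do the work, as an engineer would, in place of code of your own. Each camera call takes 0.05 s, during which the arm holds its last target.

## Working session

There is one attempt and no reset: what is moved stays moved. The work goes in short steps, Python scripts to look and compute and a tool call to move; the robot and the scene stay as the last step left them, time stands still between calls to the robot, and variables do not carry over. Pictures are saved under pics/ and viewed, and the job is handed in when it is done.

Besides the shell and the picture viewer there is one more tool, called as a command line: name --argument value ..., lists and objects as JSON in quotes. apply_moves: Moves the arm, as the interface text tells. Its arguments: {"type":"object","properties":{"rows":{"type":"array","items":{"type":"object","properties":{"dp":{"type":"array","items":{"type":"number"}},"twist":{"type":"number"}}}},"gripper":{"type":"number"}},"required":["rows"]}

```bash
ls; mkdir -p pics
cat > h.py <<'E'
from workcell import *
import numpy as np, cv2
from scipy.spatial.transform import Rotation as R
def pts_world(cam, c, mask=None, st=None):
    """per-pixel world coordinates HxWx3"""
    K=c["intrinsics"]; k1=c["k1"]; z=c["range_z"]
    h,w=z.shape; u,v=np.meshgrid(np.arange(w),np.arange(h))
    uv=np.stack([u,v],-1).reshape(-1,1,2).astype(np.float64)
    n=cv2.undistortPoints(uv,np.array(K,float),np.array([k1,0,0,0.],float)).reshape(h,w,2)
    P=np.concatenate([n*z[...,None],z[...,None]],-1)
    return cam2world(cam,c,P,st),n
def pose(cam,c,st=None):
    if cam=="wrist":
        T=np.eye(4);T[:3,:3]=R.from_quat(st["ee_rot"]).as_matrix();T[:3,3]=st["ee_pos"]
        return T@np.array(c["tool_from_camera"])
    M=np.eye(4);M[:3,:3]=R.from_rotvec(np.ravel(c["rvec"])).as_matrix();M[:3,3]=np.ravel(c["tvec"])
    return np.linalg.inv(M)
def cam2world(cam,c,P,st=None):
    T=pose(cam,c,st); return P@T[:3,:3].T+T[:3,3]
def save(name,img): cv2.imwrite(f"pics/{name}.png",cv2.cvtColor(img,cv2.COLOR_RGB2BGR))
E
python3 - <<'E'
from h import *
s=observe();print(s)
for n in ("top","side","wrist"):
    c=camera(n); save("a_"+n,c["frame"]); print(n,c["intrinsics"],c["k1"])
    if n!="wrist": print(pose(n,c).round(3))
    else: print(c["tool_from_camera"])
E
```

```text
pics
{'t': 0.0, 'joint_pos': array([ 1.06986927,  0.47779752,  0.02234772,  1.55642755, -0.01152564,
        1.10932831, -0.0831013 ]), 'joint_vel': array([ 0.00016577,  0.00026551, -0.00030031,  0.00023612,  0.00117592,
        0.00013651,  0.00075172]), 'effort': array([ 7.15129750e-05, -5.82847738e+01,  1.53474446e+00, -2.72606438e+01,
       -5.42471011e-02,  1.70509407e-02,  1.49005518e-04]), 'ee_pos': array([ 0.25814733, -0.6230313 ,  0.22169371]), 'ee_rot': array([ 9.80772187e-01,  1.95153982e-01, -2.35835507e-04, -8.85499834e-04]), 'ft_force': array([0.64446291, 0.28960865, 0.27717954]), 'torque': array([ 0.00553978,  0.02938399, -0.00978761]), 'width': 0.9975226295683006}
top [[477.57581524   0.         261.6408135 ]
 [  0.         477.57581524 196.47109155]
 [  0.           0.           1.        ]] 0.04737133847694362
[[ 0.013 -0.984  0.178  0.25 ]
 [-1.    -0.014 -0.003  0.041]
 [ 0.006 -0.178 -0.984  1.512]
 [ 0.     0.     0.     1.   ]]
side [[427.13354508   0.         258.6262023 ]
 [  0.         427.13354508 183.3067336 ]
 [  0.           0.           1.        ]] -0.03114179312694894
[[ 0.924  0.243 -0.296  0.823]
 [ 0.383 -0.552  0.741 -0.787]
 [ 0.016 -0.798 -0.603  0.779]
 [ 0.     0.     0.     1.   ]]
wrist [[340.04171821   0.         255.1389146 ]
 [  0.         340.04171821 196.10740723]
 [  0.           0.           1.        ]] -0.013538510373243419
[[-4.38991324e-05 -9.60189824e-01 -2.79348350e-01  7.71769916e-02]
 [ 9.99999644e-01 -2.77410062e-04  7.96379153e-04  1.86728238e-03]
 [-8.42169202e-04 -2.79348216e-01  9.60189494e-01 -1.61626103e-01]
 [ 0.00000000e+00  0.00000000e+00  0.00000000e+00  1.00000000e+00]]
```

View pics/a_top.png

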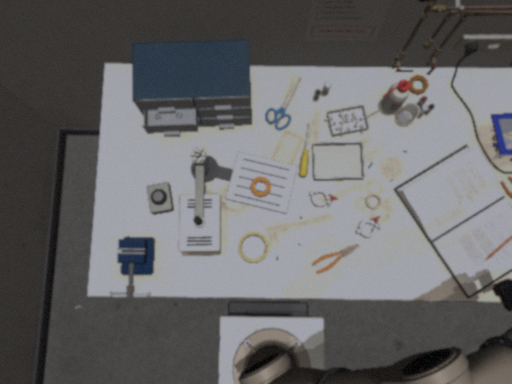

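View pics/a_side.png

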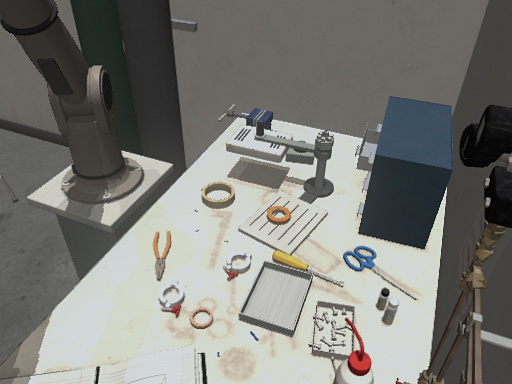

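```bash
cat > look.py <<'E'
from h import *
import sys
def detect(cams=("top","side"),things=("stand","plate_c","lamp","nut","start","tray_in","roll_c","flange_c","clamp_1_c","gaskets_c","screwdriver","pliers"),minc=0.2):
    for n in cams:
        st=observe(); c=camera(n); W,_=pts_world(n,c,st=st); z=c["range_z"]
        print("==",n)
        for t in things:
            try: r=cut_out(n,t)
            except Exception as e: print(t,e); continue
            for d in r[:4]:
                if d["conf"]<minc: continue
                m=d["mask"]&(z>0); P=W[m]
                if len(P)==0: print(t,d["conf"],"nodepth",d["rect"]);continue
                lo=np.percentile(P,3,0);hi=np.percentile(P,97,0)
                print(t,round(d["conf"],2),np.round(d["rect"]).astype(int),"mid",((lo+hi)/2).round(3),"ext",(hi-lo).round(3),"zmax",hi[2].round(3),m.sum())
if __name__=="__main__": detect()
E
python3 look.py
python3 - <<'E'
from h import *
for n,(a,b,c_,d) in {"top":(120,400,100,300),"side":(120,360,80,340)}.items():
    c=camera(n); f=c["frame"][c_:d,a:b]; f=cv2.resize(f,None,fx=2.8 if n=="top" else 2.2,fy=2.8 if n=="top" else 2.2,interpolation=cv2.INTER_CUBIC); save("b_"+n,f)
E
```

```text
== top
stand 0.86 [235 198 114 106] mid [0.495 0.111 0.09 ] ext [0.292 0.313 0.171] zmax 0.175 6242
plate_c 0.81 [238 200 122 105] mid [0.496 0.109 0.089] ext [0.289 0.316 0.17 ] zmax 0.174 6133
plate_c 0.6 [365 227  24  20] mid [ 0.428 -0.298  0.01 ] ext [0.055 0.064 0.025] zmax 0.022 235
plate_c 0.56 [320 196  26  23] mid [ 0.52  -0.153  0.01 ] ext [0.05  0.067 0.025] zmax 0.022 222
lamp 0.74 [334 258  41  23] mid [ 0.338 -0.196  0.009] ext [0.06  0.12  0.015] zmax 0.016 180
lamp 0.7 [201 210  42  86] mid [0.454 0.215 0.133] ext [0.221 0.111 0.023] zmax 0.144 2626
nut 0.55 [199 156  17  19] mid [0.609 0.221 0.171] ext [0.039 0.041 0.031] zmax 0.186 179
tray_in 0.69 [338 162  51  37] mid [ 0.641 -0.207  0.01 ] ext [0.118 0.151 0.028] zmax 0.024 1824
roll_c 0.58 [262 189  18  23] mid [0.552 0.041 0.022] ext [0.057 0.057 0.016] zmax 0.03 223
clamp_1_c 0.47 [366 229  22  17] mid [ 0.426 -0.296  0.011] ext [0.054 0.062 0.024] zmax 0.023 188
gaskets_c 0.42 [374 202  16  12] mid [ 0.516 -0.318  0.01 ] ext [0.032 0.043 0.011] zmax 0.016 38
screwdriver 0.75 [304 152   9  54] mid [ 0.669 -0.
[... 404 characters left out ...]
286 0.311 0.168] zmax 0.175 5957
lamp 0.83 [278 144 109  46] mid [0.482 0.209 0.134] ext [0.265 0.111 0.054] zmax 0.16 2000
nut 0.65 [326 142  20  17] mid [0.612 0.213 0.169] ext [0.044 0.037 0.034] zmax 0.186 263
roll_c 0.55 [279 216  24  19] mid [0.554 0.036 0.02 ] ext [0.055 0.061 0.015] zmax 0.027 332
clamp_1_c 0.89 [169 297  24  33] mid [ 0.427 -0.303  0.011] ext [0.06  0.067 0.02 ] zmax 0.021 562
gaskets_c 0.58 [200 320  24  21] mid [ 0.513 -0.325  0.01 ] ext [0.043 0.043 0.009] zmax 0.014 158
screwdriver 0.6 [306 268  71  30] mid [ 0.675 -0.105  0.014] ext [0.159 0.024 0.027] zmax 0.027 463
pliers 0.75 [163 254  16  49] mid [ 0.331 -0.202  0.008] ext [0.076 0.12  0.014] zmax 0.015 383
```

View pics/b_top.png

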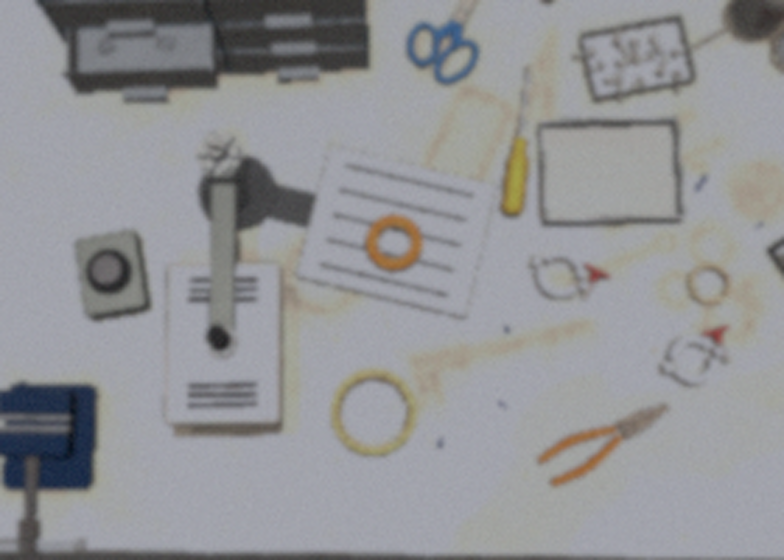

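View pics/b_side.png

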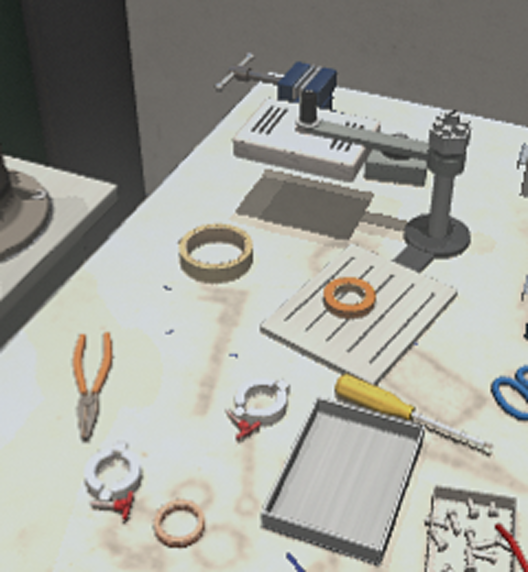

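```bash
cat > fit.py <<'E'
from h import *
for n in ("side","top"):
    c=camera(n); W,_=pts_world(n,c); z=c["range_z"]
    X,Y,Z=W[...,0],W[...,1],W[...,2]
    b=(z>0)&(X>.42)&(X<.5)&(Y>-.15)&(Y<-.02)
    print(n,"bench z",np.median(Z[b]).round(4),Z[b].std().round(4))
    z0=np.median(Z[b])
    m=(z>0)&(X>.42)&(X<.70)&(Y>-.09)&(Y<.17)&(Z>z0+.006)&(Z<z0+.018)
    m=cv2.morphologyEx(m.astype(np.uint8),cv2.MORPH_OPEN,np.ones((3,3)))
    k,l,s,_=cv2.connectedComponentsWithStats(m); i=1+np.argmax(s[1:,4]); m=l==i
    P=W[m][:,:2]; r=cv2.minAreaRect((P*1000).astype(np.float32)); print("plate",r,m.sum(), P.mean(0).round(4))
    m=(z>0)&(X>.56)&(X<.68)&(Y>.15)&(Y<.3)&(Z>.145)
    P=W[m]; 
    for lo,hi in((.145,.178),(.178,.19),(.19,.21)):
        q=P[(P[:,2]>lo)&(P[:,2]<hi)]
        if len(q)>3:
            (cx,cy),rad=cv2.minEnclosingCircle((q[:,:2]*1000).astype(np.float32)); print("nut band",lo,len(q),q.mean(0).round(4),cx,cy,rad)
    # knob
    m=(z>0)&(X>.33)&(X<.52)&(Y>.1)&(Y<.3)&(Z>.15);P=W[m];print("knob",len(P),P.mean(0).round(4))
    m=(z>0)&(X>.33)&(X<.55)&(Y>.1)&(Y<.32)&(Z>.12)&(Z<.134);P=W[m];print("head",cv2.minAreaRect((P[:,:2]*1000).astype(np.float32)))
    # tray walls
    m=(z>0)&(X>.55)&(X<.74)&(Y>-.31)&(Y<-.115)&(Z>z0+.016)&(Z<z0+.032)
    m=cv2.dilate(m.astype(np.uint8),np.ones((3,3)))
    k,l,s,_=cv2.connectedComponentsWithStats(m); i=1+np.argmax(s[1:,4]); m=(l==i)&(Z>z0+.014)&(Z<z0+.032)
    P=W[m][:,:2]; print("tray",cv2.minAreaRect((P*1000).astype(np.float32)),m.sum())
    # button
    m=(z>0)&(X>.45)&(X<.6)&(Y>.25)&(Y<.4)&(Z>.045)&(Z<.062);P=W[m];print("btn",len(P),P.mean(0).round(4) if len(P) else 0, cv2.minEnclosingCircle((P[:,:2]*1000).astype(np.float32)) if len(P) else 0)
    # stain ring
    m=(z>0)&(X>.3)&(X<.47)&(Y>-.03)&(Y<.12)&(Z>.008)&(Z<.08);P=W[m];print("decoy",len(P),np.percentile(P,[3,97],0).round(3))
E
python3 fit.py
```

```text
side bench z 0.0008 0.004
plate ((573.1143188476562, 52.083961486816406), (241.0009307861328, 161.4459228515625), 77.21454620361328) 2793 [0.5738 0.0269]
nut band 0.145 183 [0.6151 0.2039 0.1652] 613.0672607421875 217.87522888183594 26.8182315826416
nut band 0.178 93 [0.6131 0.2135 0.1835] 613.197998046875 218.1873779296875 22.725303649902344
nut band 0.19 31 [0.6121 0.2176 0.195 ] 613.5142211914062 221.63320922851562 11.574567794799805
knob 96 [0.4237 0.2093 0.1693]
head ((443.5913391113281, 213.70726013183594), (212.48023986816406, 126.26840209960938), 0.8787105679512024)
tray ((640.7555541992188, -200.34703063964844), (121.00657653808594, 182.05795288085938), 2.216942548751831) 711
btn 9 [0.5112 0.3654 0.0576] ((510.3302307128906, 364.589111328125), 9.983208656311035)
decoy 475 [[0.317 0.01  0.009]
 [0.405 0.099 0.028]]
top bench z -0.0005 0.0049
plate ((569.8751831054688, 39.121673583984375), (202.38973999023438, 160.94277954101562), 76.93202209472656) 2356 [0.5706 0.0382]
nut band 0.145 122 [0.6052 0.2187 0.1689] 611.8444213867188 222.3000030517578 26.00116539001465
nut band 0.178 98 [0.6116 0.2225 0.1826] 611.4453735351562 221.81178283691406 22.343032836914062
nut band 0.19 32 [0.6111 0.2218 0.195 ] 605.0302734375 219.7718505859375 13.843480110168457
knob 57 [0.4213 0.2157 0.176 ]
head ((440.48504638671875, 217.7161102294922), (205.36932373046875, 120.67534637451172), 1.5193160772323608)
tray ((641.7338256835938, -207.35960388183594), (122.13282775878906, 160.525634765625), 2.463841438293457) 259
btn 154 [0.5098 0.3563 0.052 ] ((510.5515441894531, 356.87646484375), 24.481952667236328)
decoy 297 [[0.316 0.017 0.01 ]
 [0.406 0.104 0.03 ]]
```

```bash
cat > plan.py <<'E'
from h import *
import sys
def yaw_of(q):
    x=R.from_quat(q).as_matrix()[:,0]; return np.arctan2(x[1],x[0])
def plan(pos,yaw,wps,n=10):
    """wps: list of (x,y,z,yawdeg,nrows). prints rows; dp uses axes before the row's turn"""
    p=np.array(pos,float);y=yaw;rows=[]
    for (X,Y,Z,yd,k) in wps:
        t=np.array([X,Y,Z]);ty=np.radians(yd) if yd is not None else y
        dy=(ty-y+np.pi)%(2*np.pi)-np.pi
        p0=p.copy();y0=y
        for i in range(1,k+1):
            g=p0+(t-p0)*i/k; gy=y0+dy*i/k
            c,s=np.cos(y),np.sin(y); d=g-p
            dx=np.array([c*d[0]+s*d[1], s*d[0]-c*d[1], -d[2]])*1000
            dx=dx.round(1); tw=round(-(gy-y),3)
            rows.append((dx.tolist(),tw))
            d=dx/1000; p=p+np.array([c*d[0]+s*d[1], s*d[0]-c*d[1], -d[2]]); y=y-tw
    while len(rows)%10: rows.append(([0,0,0],0))
    for i in range(0,len(rows),10):
        print("call:");print(",".join('{"dp":[%g,%g,%g],"twist":%g}'%(*a,b) for a,b in rows[i:i+10]))
def go(*wps):
    s=observe(); p=s["ee_pos"]; y=yaw_of(s["ee_rot"])
    print("t",round(s["t"],2),"pos",p.round(4),"yaw",np.degrees(y).round(2),"j",s["joint_pos"].round(2),"F",s["ft_force"].round(1),"w",round(s["width"]*88,1))
    if wps: plan(p,y,wps)
E
python3 - <<'E'
from plan import *
go((0.46,0.01,0.22,60,13),(0.50,0.04,0.22,90,5))
E
```

```text
t 1.65 pos [ 0.2584 -0.6236  0.2226] yaw 22.5 j [ 1.07  0.48  0.02  1.56 -0.01  1.11 -0.08] F [-0.1 -0.1 -1.8] w 87.8
call:
{"dp":[33,-39.1,0.2],"twist":-0.05},{"dp":[34.9,-37.4,0.2],"twist":-0.051},{"dp":[36.7,-35.6,0.2],"twist":-0.05},{"dp":[38.5,-33.6,0.2],"twist":-0.05},{"dp":[40.1,-31.8,0.2],"twist":-0.051},{"dp":[41.7,-29.6,0.2],"twist":-0.05},{"dp":[43.1,-27.5,0.2],"twist":-0.05},{"dp":[44.5,-25.3,0.2],"twist":-0.051},{"dp":[45.7,-23.1,0.2],"twist":-0.05},{"dp":[46.7,-20.7,0.2],"twist":-0.05}
call:
{"dp":[47.8,-18.3,0.2],"twist":-0.051},{"dp":[48.6,-15.9,0.2],"twist":-0.05},{"dp":[49.3,-13.5,0.2],"twist":-0.05},{"dp":[9.2,3.9,0],"twist":-0.105},{"dp":[8.7,4.9,0],"twist":-0.105},{"dp":[8.2,5.8,0],"twist":-0.104},{"dp":[7.6,6.6,0],"twist":-0.105},{"dp":[6.8,7.3,0],"twist":-0.105},{"dp":[0,0,0],"twist":0},{"dp":[0,0,0],"twist":0}
```

apply_moves --rows '[{"dp": [33,-25,0],"twist": -0.05},{"dp": [34,-24,0],"twist": -0.05},{"dp": [35,-22,0],"twist": -0.05},{"dp": [36,-21,0],"twist": -0.05},{"dp": [37,-20,0],"twist": -0.05},{"dp": [38,-20,0],"twist": -0.05},{"dp": [40,-20,0],"twist": -0.05},{"dp": [40,-20,0],"twist": -0.05},{"dp": [40,-18,0],"twist": -0.05},{"dp": [40,-16,0],"twist": -0.05}]'

```text
t: 2.9
ee_pos: [0.4424, -0.2374, 0.223]
ee_rot: [0.902, 0.432, 0.0, 0.0]
ft_force: [1.3, -0.3, 0.8]
width: 1.003
```

Run:
```python
from plan import *
p=np.array([.2584,-.6236]);y=np.radians(22.5)
for pre in (1,0):
    p=np.array([.2584,-.6236]);y=np.radians(22.5)
    for a,b in [(33,-25),(34,-24),(35,-22),(36,-21),(37,-20),(38,-20),(40,-20),(40,-20),(40,-18),(40,-16)]:
        if not pre: y+=.05
        c,s=np.cos(y),np.sin(y); p=p+np.array([c*a+s*b,s*a-c*b])/1000
        if pre: y+=.05
    print(pre,p,np.degrees(y))
go((0.51,0.03,0.2,90,10))
```

```text
1 [ 0.44200375 -0.23871882] 51.14788975654118
0 [ 0.42253825 -0.23002346] 51.14788975654118
t 2.9 pos [ 0.4424 -0.2374  0.223 ] yaw 51.25 j [ 0.6   0.21 -0.27  1.95  0.06  1.   -0.37] F [ 1.3 -0.3  0.8] w 88.2
call:
{"dp":[25.1,-11.5,2.3],"twist":-0.068},{"dp":[25.8,-9.7,2.3],"twist":-0.067},{"dp":[26.4,-8,2.3],"twist":-0.068},{"dp":[26.9,-6.2,2.3],"twist":-0.068},{"dp":[27.2,-4.3,2.3],"twist":-0.067},{"dp":[27.5,-2.5,2.3],"twist":-0.068},{"dp":[27.5,-0.7,2.3],"twist":-0.067},{"dp":[27.6,1.3,2.3],"twist":-0.068},{"dp":[27.4,3,2.3],"twist":-0.068},{"dp":[27.1,5,2.3],"twist":-0.067}
```

apply_moves --rows '[{"dp": [25.1,-11.5,2.3],"twist": -0.068},{"dp": [25.8,-9.7,2.3],"twist": -0.067},{"dp": [26.4,-8,2.3],"twist": -0.068},{"dp": [26.9,-6.2,2.3],"twist": -0.068},{"dp": [27.2,-4.3,2.3],"twist": -0.067},{"dp": [27.5,-2.5,2.3],"twist": -0.068},{"dp": [27.5,-0.7,2.3],"twist": -0.067},{"dp": [27.6,1.3,2.3],"twist": -0.068},{"dp": [27.4,3,2.3],"twist": -0.068},{"dp": [27.1,5,2.3],"twist": -0.067}]'

```text
t: 4.15
ee_pos: [0.5104, 0.0303, 0.1995]
ee_rot: [0.706, 0.708, 0.0, 0.0]
ft_force: [0.4, -0.5, 0.6]
width: 1.002
```

```bash
cat > wl.py <<'E'
from plan import *
def ring(name,thing,zmid,minc=.3,cams=("wrist","top","side"),save_as=None):
    """circle centre of a flat ring/disc thing via ray-plane at height zmid from mask and via depth"""
    for n in cams:
        st=observe(); c=camera(n); W,nn=pts_world(n,c,st=st); z=c["range_z"]; T=pose(n,c,st)
        if save_as: save(save_as+"_"+n,c["frame"])
        for d in cut_out(n,thing)[:3]:
            if d["conf"]<minc: continue
            m=d["mask"]; P=W[m&(z>0)]
            ray=np.concatenate([nn[m],np.ones((m.sum(),1))],1)@T[:3,:3].T
            t=(zmid-T[2,3])/ray[:,2]; Q=(T[:3,3]+ray*t[:,None])[:,:2]
            cc,r=cv2.minEnclosingCircle((Q*1000).astype(np.float32))
            lo,hi=np.percentile(P,2,0),np.percentile(P,98,0)
            print(n,thing,round(d["conf"],2),np.round(d["rect"]).astype(int),"circ",np.round(cc,1),round(r,1),"mid",((lo+hi)/2).round(4),"mean",P.mean(0).round(4),"ext",(hi-lo).round(3))
E
python3 - <<'E'
from wl import *
ring("x","roll_c",0.0245,save_as="c1")
go()
E
```

```text
wrist roll_c 0.91 [299 166  66  66] circ [554.6  39. ] 32.7 mid [0.5546 0.0389 0.0193] mean [0.5548 0.0391 0.0235] ext [0.06  0.059 0.013]
side roll_c 0.74 [279 216  25  19] circ [551.1  31.9] 38.5 mid [0.5532 0.0364 0.0203] mean [0.553  0.0336 0.0225] ext [0.059 0.059 0.015]
side roll_c 0.43 [326 142  19  19] circ [560.5 452.8] 57.0 mid [0.6125 0.2122 0.1685] mean [0.6146 0.2093 0.1698] ext [0.044 0.037 0.034]
t 4.45 pos [0.5099 0.0276 0.1995] yaw 89.8 j [ 0.27  0.28 -0.52  1.94  0.17  0.97 -0.34] F [-0.8 -0.1 -0.3] w 87.8
```

View pics/c1_wrist.png

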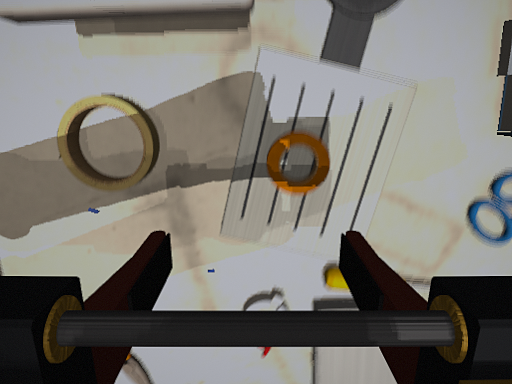

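Run:
```python
from wl import *
st=observe(); c=camera("wrist"); W,_=pts_world("wrist",c,st=st); z=c["range_z"];X,Y,Z=W[...,0],W[...,1],W[...,2]
b=(z>0)&(X>.42)&(X<.46)&(Y>.0)&(Y<.08); print(np.median(Z[(z>0)&(X>.40)&(X<.45)&(Y>.13)&(Y<.16)&(Z<.05)]))
m=(z>0)&(Z>.0065)&(Z<.018)&(X>.45)&(X<.7)&(Y<.16)&(Y>-.09)
m=cv2.morphologyEx(m.astype(np.uint8),cv2.MORPH_OPEN,np.ones((13,13)))
k,l,s,_=cv2.connectedComponentsWithStats(m); i=1+np.argmax(s[1:,4]); m=l==i
print(cv2.minAreaRect((W[m][:,:2]*1000).astype(np.float32)),m.sum(),np.median(Z[m]))
im=c["frame"].copy(); im[m]=(im[m]*.5+np.array([0,128,0])).astype(np.uint8); save("c2",im)
go((0.5546,0.039,0.09,90,6),(0.5546,0.039,0.0145,90,6))
```

```text
-0.00046831879569825263
((571.3950805664062, 35.722450256347656), (200.6875457763672, 158.99876403808594), 76.94337463378906) 23024 0.011751264299743047
t 4.5 pos [0.5099 0.0274 0.1996] yaw 89.78 j [ 0.27  0.28 -0.52  1.94  0.17  0.97 -0.34] F [ 0.7  1.  -0.1] w 87.8
call:
{"dp":[2,7.4,18.3],"twist":-0.001},{"dp":[1.9,7.5,18.2],"twist":-0},{"dp":[2,7.5,18.3],"twist":-0.001},{"dp":[1.9,7.4,18.2],"twist":-0.001},{"dp":[2,7.5,18.3],"twist":-0},{"dp":[1.9,7.4,18.3],"twist":-0.001},{"dp":[0,0,12.6],"twist":0},{"dp":[0,0,12.6],"twist":0},{"dp":[0,0,12.5],"twist":0},{"dp":[0,0,12.6],"twist":0}
call:
{"dp":[0,0,12.6],"twist":0},{"dp":[0,0,12.6],"twist":0},{"dp":[0,0,0],"twist":0},{"dp":[0,0,0],"twist":0},{"dp":[0,0,0],"twist":0},{"dp":[0,0,0],"twist":0},{"dp":[0,0,0],"twist":0},{"dp":[0,0,0],"twist":0},{"dp":[0,0,0],"twist":0},{"dp":[0,0,0],"twist":0}
```

View pics/c2.png

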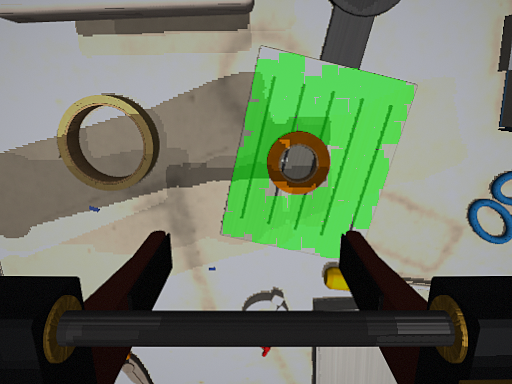

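apply_moves --rows '[{"dp": [2,7.5,19],"twist": 0},{"dp": [2,7.5,18],"twist": 0},{"dp": [2,7.5,18],"twist": 0},{"dp": [2,7.5,18],"twist": 0},{"dp": [2,7.5,18],"twist": 0},{"dp": [1.6,7.2,18],"twist": 0},{"dp": [0,0,20],"twist": 0},{"dp": [0,0,16],"twist": 0},{"dp": [0,0,10],"twist": 0},{"dp": [0,0,0],"twist": 0}]'

```text
t: 5.75
ee_pos: [0.5543, 0.04, 0.044]
ee_rot: [0.708, 0.706, -0.0, -0.0]
ft_force: [0.2, 0.1, 0.1]
width: 1.0
```

Run:
```python
from wl import *
c=camera("wrist");save("c3",c["frame"])
go((0.5546,0.039,0.0145,None,4))
```

```text
t 5.8 pos [0.5547 0.0401 0.0447] yaw 89.89 j [ 0.15  0.56 -0.43  1.95  0.35  0.7  -0.49] F [-0.4 -0.4 -0.4] w 88.1
call:
{"dp":[-0.3,-0,7.5],"twist":-0},{"dp":[-0.2,-0.1,7.6],"twist":-0},{"dp":[-0.3,-0,7.5],"twist":-0},{"dp":[-0.3,-0,7.6],"twist":-0},{"dp":[0,0,0],"twist":0},{"dp":[0,0,0],"twist":0},{"dp":[0,0,0],"twist":0},{"dp":[0,0,0],"twist":0},{"dp":[0,0,0],"twist":0},{"dp":[0,0,0],"twist":0}
```

View pics/c3.png

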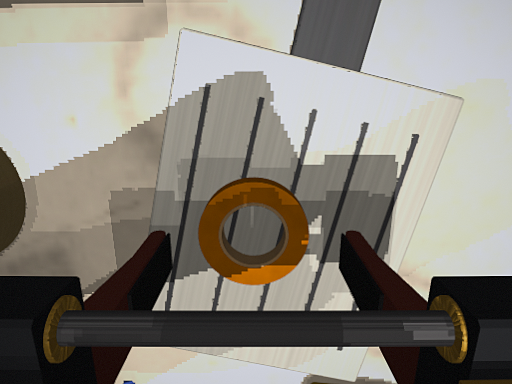

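apply_moves --rows '[{"dp": [0,0,10],"twist": 0},{"dp": [0,0,10],"twist": 0},{"dp": [0,0,6],"twist": 0},{"dp": [0,0,4],"twist": 0},{"dp": [0,0,0],"twist": 0},{"dp": [0,0,0],"twist": 0},{"dp": [0,0,0],"twist": 0},{"dp": [0,0,0],"twist": 0},{"dp": [0,0,0],"twist": 0},{"dp": [0,0,0],"twist": 0}]'

```text
t: 7.05
ee_pos: [0.5547, 0.04, 0.0147]
ee_rot: [0.708, 0.706, 0.0, 0.0]
ft_force: [0.7, -0.0, -0.9]
width: 1.0
```

apply_moves --rows '[{"dp": [0,0,0],"twist": 0},{"dp": [0,0,0],"twist": 0},{"dp": [0,0,0],"twist": 0},{"dp": [0,0,0],"twist": 0},{"dp": [0,0,0],"twist": 0},{"dp": [0,0,0],"twist": 0},{"dp": [0,0,-10],"twist": 0},{"dp": [0,0,-20],"twist": 0},{"dp": [0,0,-20],"twist": 0},{"dp": [0,0,-20],"twist": 0}]' --gripper 40

```text
t: 8.3
ee_pos: [0.5551, 0.0401, 0.0868]
ee_rot: [0.708, 0.706, 0.001, 0.001]
ft_force: [-0.1, -0.2, -0.5]
width: 0.714
```

Run:
```python
from wl import *
go((0.60,-0.09,0.10,90,6),(0.641,-0.205,0.10,90,6))
c=camera("wrist");save("c4",c["frame"])
```

```text
t 8.3 pos [0.5551 0.0401 0.0868] yaw 89.89 j [ 0.18  0.49 -0.46  1.93  0.31  0.78 -0.46] F [-0.1 -0.2 -0.5] w 62.9
call:
{"dp":[-21.7,7.5,-2.2],"twist":-0},{"dp":[-21.6,7.5,-2.2],"twist":-0.001},{"dp":[-21.7,7.5,-2.2],"twist":0},{"dp":[-21.7,7.5,-2.2],"twist":-0},{"dp":[-21.7,7.5,-2.2],"twist":-0.001},{"dp":[-21.7,7.5,-2.2],"twist":0},{"dp":[-19.2,6.8,0],"twist":0},{"dp":[-19.1,6.9,0],"twist":0},{"dp":[-19.2,6.8,0],"twist":0},{"dp":[-19.1,6.8,0],"twist":0}
call:
{"dp":[-19.2,6.9,0],"twist":0},{"dp":[-19.2,6.8,0],"twist":0},{"dp":[0,0,0],"twist":0},{"dp":[0,0,0],"twist":0},{"dp":[0,0,0],"twist":0},{"dp":[0,0,0],"twist":0},{"dp":[0,0,0],"twist":0},{"dp":[0,0,0],"twist":0},{"dp":[0,0,0],"twist":0},{"dp":[0,0,0],"twist":0}
```

View pics/c4.png

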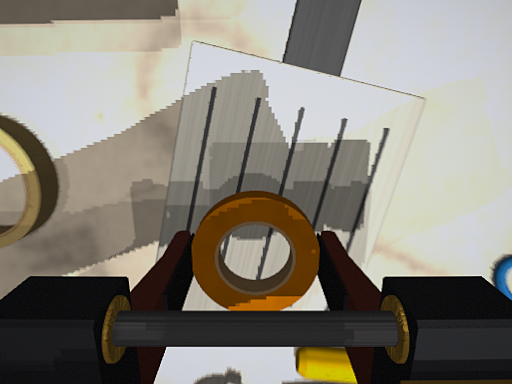

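apply_moves --rows '[{"dp": [-25,9,-2],"twist": 0},{"dp": [-25,9,-2],"twist": 0},{"dp": [-25,9,-2],"twist": 0},{"dp": [-25,9,-2],"twist": 0},{"dp": [-25,9,-2],"twist": 0},{"dp": [-25,9,0],"twist": 0},{"dp": [-25,9,0],"twist": 0},{"dp": [-25,9,0],"twist": 0},{"dp": [-25,9,0],"twist": 0},{"dp": [-20,5,0],"twist": 0}]'

```text
t: 9.6
ee_pos: [0.6406, -0.2065, 0.0954]
ee_rot: [0.708, 0.706, 0.0, 0.0]
ft_force: [-0.2, 0.2, -1.1]
width: 0.717
```

Run:
```python
from wl import *
st=observe();c=camera("wrist");save("c5",c["frame"])
W,_=pts_world("wrist",c,st=st); z=c["range_z"];X,Y,Z=W[...,0],W[...,1],W[...,2]
m=(z>0)&(X>.56)&(X<.73)&(Y>-.31)&(Y<-.11)&(Z>.019)&(Z<.032)
m=cv2.dilate(m.astype(np.uint8),np.ones((3,3)));k,l,s,_=cv2.connectedComponentsWithStats(m)
for i in range(1,k):
  if s[i,4]>150:
    q=(l==i)&(Z>.017)&(Z<.032); print(s[i],cv2.minAreaRect((W[q][:,:2]*1000).astype(np.float32)))
go((0.6415,-0.206,0.05,None,3))
```

```text
[223  62  73  10 470] ((644.7849731445312, -112.11347198486328), (47.58972930908203, 5.373882293701172), 0.042422037571668625)
[ 162   91  183  149 3417] ((642.5889892578125, -182.21676635742188), (120.58099365234375, 103.98263549804688), 2.200528383255005)
[185 288  41  22 401] ((600.3268432617188, -289.5831298828125), (14.231572151184082, 30.923276901245117), 64.63697814941406)
[291 295  37  11 308] ((684.141357421875, -286.310791015625), (27.02971649169922, 3.9788169860839844), 1.2851135730743408)
t 9.65 pos [ 0.6406 -0.2101  0.0951] yaw 89.67 j [ 0.51  0.64 -0.41  1.64  0.3   0.93 -0.02] F [ 0.4 -3.5  0.4] w 62.9
call:
{"dp":[1.4,0.3,15],"twist":-0},{"dp":[1.3,0.3,15.1],"twist":-0},{"dp":[1.4,0.3,15],"twist":-0},{"dp":[0,0,0],"twist":0},{"dp":[0,0,0],"twist":0},{"dp":[0,0,0],"twist":0},{"dp":[0,0,0],"twist":0},{"dp":[0,0,0],"twist":0},{"dp":[0,0,0],"twist":0},{"dp":[0,0,0],"twist":0}
```

View pics/c5.png

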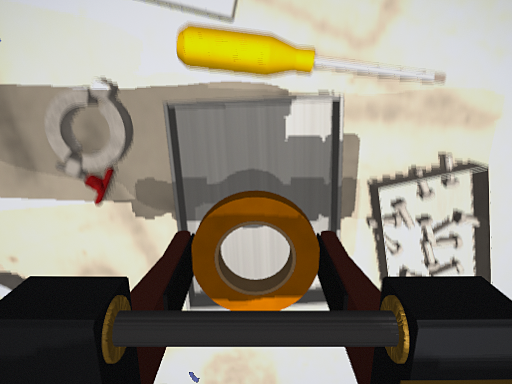

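apply_moves --rows '[{"dp": [2,-1,15],"twist": 0},{"dp": [0,0,20],"twist": 0},{"dp": [0,0,20],"twist": 0},{"dp": [0,0,15],"twist": 0},{"dp": [0,0,10],"twist": 0},{"dp": [0,0,5],"twist": 0},{"dp": [0,0,2],"twist": 0},{"dp": [0,0,0],"twist": 0},{"dp": [0,0,0],"twist": 0},{"dp": [0,0,0],"twist": 0}]'

```text
t: 10.9
ee_pos: [0.6395, -0.2032, 0.0081]
ee_rot: [0.708, 0.706, 0.0, 0.0]
ft_force: [0.2, -0.4, -0.4]
width: 0.716
```

apply_moves --rows '[{"dp": [0,0,0],"twist": 0},{"dp": [0,0,0],"twist": 0},{"dp": [0,0,0],"twist": 0},{"dp": [0,0,-10],"twist": 0},{"dp": [0,0,-20],"twist": 0},{"dp": [0,0,-30],"twist": 0},{"dp": [0,0,-30],"twist": 0},{"dp": [0,0,-40],"twist": 0},{"dp": [0,0,-40],"twist": 0},{"dp": [0,0,0],"twist": 0}]' --gripper 72

```text
t: 12.15
ee_pos: [0.6418, -0.2033, 0.1834]
ee_rot: [0.708, 0.706, 0.002, 0.004]
ft_force: [-0.4, -0.8, -0.9]
width: 0.816
```

Run:
```python
from wl import *
ring("x","roll_c",0.016,save_as="d1",cams=("wrist",))
ring("x","clamp_1_c",0.018,cams=("wrist","side","top"))
ring("x","gaskets_c",0.010,cams=("wrist","side","top"))
go()
```

```text
wrist roll_c 0.77 [252 177  62  65] circ [ 641.  -204.1] 32.7 mid [ 0.641  -0.2043  0.0107] mean [ 0.641  -0.204   0.0146] ext [0.058 0.06  0.012]
wrist clamp_1_c 0.86 [ 59 252  68  47] circ [ 431.8 -292. ] 34.2 mid [ 0.4278 -0.2897  0.0092] mean [ 0.4286 -0.2887  0.0124] ext [0.054 0.05  0.018]
side clamp_1_c 0.63 [171 300  22  34] circ [ 437.5 -307.1] 44.1 mid [ 0.4299 -0.3041  0.0118] mean [ 0.4313 -0.3062  0.0147] ext [0.057 0.064 0.02 ]
side clamp_1_c 0.33 [279 140 106  44] circ [424.5 384.6] 183.9 mid [0.4716 0.2648 0.0919] mean [0.43   0.1939 0.129 ] ext [0.318 0.226 0.18 ]
top clamp_1_c 0.56 [362 229  13  15] circ [ 424.  -284.3] 26.2 mid [ 0.4246 -0.2773  0.0101] mean [ 0.4213 -0.2763  0.0205] ext [0.05  0.03  0.025]
wrist gaskets_c 0.63 [131 272  29  26] circ [ 506.5 -308.9] 22.2 mid [ 0.5054 -0.3101  0.0053] mean [ 0.5056 -0.3044  0.011 ] ext [0.028 0.027 0.012]
side gaskets_c 0.74 [200 320  24  25] circ [ 512.7 -323.8] 27.5 mid [ 0.5125 -0.3229  0.008 ] mean [ 0.5129 -0.3242  0.0098] ext [0.045 0.046 0.012]
side gaskets_c 0.49 [280 139 104  42] circ [421.1 394.9] 182.0 mid [0.487  0.2065 0.1414] mean [0.4315 0.1914 0.1309] ext [0.289 0.109 0.072]
t 12.85 pos [ 0.6392 -0.2031  0.1775] yaw 89.89 j [ 0.52  0.55 -0.44  1.59  0.26  1.06  0.01] F [-0.1  0.2 -0.9] w 72.3
```

View pics/d1_wrist.png

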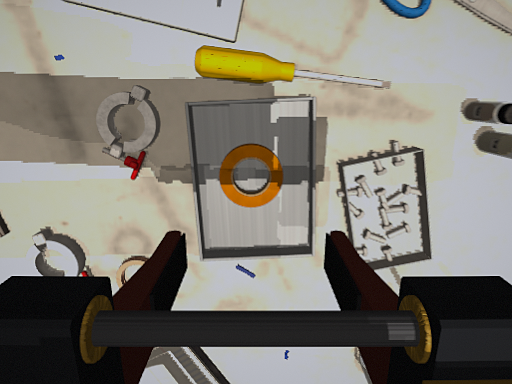

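apply_moves --rows '[{"dp": [-12,-15,0],"twist": 0},{"dp": [-12,-15,0],"twist": 0},{"dp": [-12,-15,0],"twist": 0},{"dp": [-12,-15,0],"twist": 0},{"dp": [-12,-15,0],"twist": 0},{"dp": [-12,-15,0],"twist": 0},{"dp": [-12,-15,0],"twist": 0},{"dp": [-12,-15,0],"twist": 0},{"dp": [-12,-15,0],"twist": 0},{"dp": [0,0,0],"twist": 0}]' --gripper 87

```text
t: 14.1
ee_pos: [0.5024, -0.3125, 0.1776]
ee_rot: [0.709, 0.705, -0.0, -0.0]
ft_force: [-0.2, -0.5, -0.1]
width: 0.99
```

Run:
```python
from wl import *
ring("x","gaskets_c",0.010,save_as="d2",cams=("wrist",))
ring("x","clamp_1_c",0.018,cams=("wrist",))
go()
```

```text
wrist gaskets_c 0.58 [267 185  48  45] circ [ 514.6 -322.1] 24.7 mid [ 0.5149 -0.3225  0.0064] mean [ 0.5157 -0.3228  0.009 ] ext [0.045 0.045 0.01 ]
wrist clamp_1_c 0.62 [182 167  77  75] circ [ 439.5 -303. ] 44.9 mid [ 0.4319 -0.3024  0.0091] mean [ 0.4307 -0.3032  0.0137] ext [0.061 0.069 0.018]
t 14.3 pos [ 0.5048 -0.31    0.1778] yaw 89.96 j [ 0.78  0.42 -0.44  1.78  0.21  0.98  0.26] F [-0.3  0.1 -0.1] w 87.6
```

View pics/d2_wrist.png

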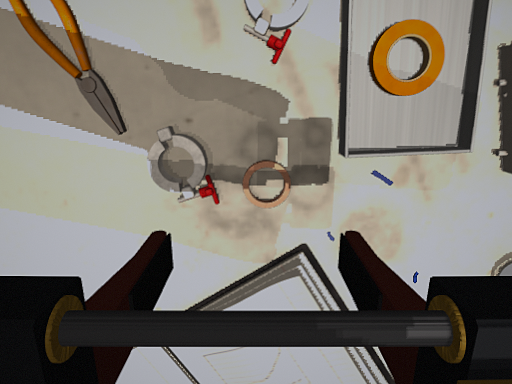

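Run:
```python
from wl import *
go((0.5147,-0.322,0.11,167,9))
```

```text
t 14.3 pos [ 0.5048 -0.31    0.1778] yaw 89.96 j [ 0.78  0.42 -0.44  1.78  0.21  0.98  0.26] F [-0.3  0.1 -0.1] w 87.6
call:
{"dp":[-1.3,1.1,7.5],"twist":-0.149},{"dp":[-1.5,0.9,7.6],"twist":-0.15},{"dp":[-1.6,0.7,7.5],"twist":-0.149},{"dp":[-1.7,0.4,7.5],"twist":-0.15},{"dp":[-1.7,0.1,7.5],"twist":-0.149},{"dp":[-1.7,-0,7.6],"twist":-0.149},{"dp":[-1.7,-0.4,7.5],"twist":-0.15},{"dp":[-1.7,-0.6,7.5],"twist":-0.149},{"dp":[-1.5,-0.8,7.6],"twist":-0.15},{"dp":[0,0,0],"twist":0}
```

apply_moves --rows '[{"dp": [-1.3,1.1,7.5],"twist": -0.149},{"dp": [-1.5,0.9,7.5],"twist": -0.15},{"dp": [-1.6,0.7,7.5],"twist": -0.149},{"dp": [-1.7,0.4,7.5],"twist": -0.15},{"dp": [-1.7,0.1,7.5],"twist": -0.149},{"dp": [-1.7,0,7.5],"twist": -0.149},{"dp": [-1.7,-0.4,7.5],"twist": -0.15},{"dp": [-1.7,-0.6,7.5],"twist": -0.149},{"dp": [-1.5,-0.8,7.5],"twist": -0.15},{"dp": [0,0,0],"twist": 0}]' --gripper 70

```text
t: 15.55
ee_pos: [0.5142, -0.3221, 0.1095]
ee_rot: [0.114, 0.993, 0.001, -0.0]
ft_force: [0.2, -0.4, -0.1]
width: 0.795
```

Run:
```python
from wl import *
ring("x","gaskets_c",0.010,save_as="d3",cams=("wrist",))
go((0.5147,-0.322,0.003,167,5))
```

```text
wrist gaskets_c 0.6 [256 195  66  60] circ [ 513.7 -321.7] 25.3 mid [ 0.5142 -0.322   0.0051] mean [ 0.5139 -0.3216  0.0078] ext [0.046 0.046 0.012]
t 15.65 pos [ 0.5145 -0.3223  0.1103] yaw 166.81 j [ 0.97  0.59 -0.69  1.78  0.46  0.93  1.42] F [0.6 0.4 0.1] w 69.8
call:
{"dp":[-0,0.1,21.5],"twist":-0.001},{"dp":[-0.1,0.1,21.4],"twist":-0},{"dp":[0,0,21.5],"twist":-0.001},{"dp":[-0,0.1,21.5],"twist":-0.001},{"dp":[-0,0.1,21.4],"twist":-0},{"dp":[0,0,0],"twist":0},{"dp":[0,0,0],"twist":0},{"dp":[0,0,0],"twist":0},{"dp":[0,0,0],"twist":0},{"dp":[0,0,0],"twist":0}
```

View pics/d3_wrist.png

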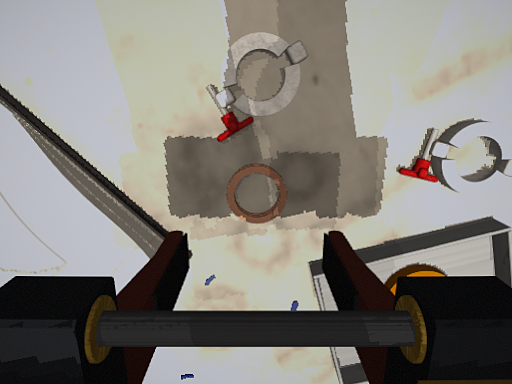

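apply_moves --rows '[{"dp": [0,0,30],"twist": 0},{"dp": [0,0,30],"twist": 0},{"dp": [0,0,25],"twist": 0},{"dp": [0,0,14],"twist": 0},{"dp": [0,0,6],"twist": 0},{"dp": [0,0,2],"twist": 0},{"dp": [0,0,0],"twist": 0},{"dp": [0,0,0],"twist": 0},{"dp": [0,0,0],"twist": 0},{"dp": [0,0,0],"twist": 0}]'

```text
t: 16.9
ee_pos: [0.514, -0.323, 0.0034]
ee_rot: [0.114, 0.994, -0.0, 0.0]
ft_force: [0.6, 0.8, -0.1]
width: 0.795
```

apply_moves --rows '[{"dp": [0,0,0],"twist": 0},{"dp": [0,0,0],"twist": 0},{"dp": [0,0,0],"twist": 0},{"dp": [0,0,0],"twist": 0},{"dp": [0,0,0],"twist": 0},{"dp": [0,0,0],"twist": 0},{"dp": [0,0,-10],"twist": 0},{"dp": [0,0,-25],"twist": 0},{"dp": [0,0,-35],"twist": 0},{"dp": [0,0,-40],"twist": 0}]' --gripper 25

```text
t: 18.15
ee_pos: [0.5136, -0.3227, 0.1145]
ee_rot: [0.114, 0.994, 0.0, -0.0]
ft_force: [-0.3, -0.8, -0.5]
width: 0.537
```

```bash
cat >> plan.py <<'E'
PC=np.array([0.5714,0.0357]); SY=np.radians(76.94)
def st2w(x,y):
    c,s=np.cos(SY),np.sin(SY); return PC[0]+c*x-s*y, PC[1]+s*x+c*y
def w2st(X,Y):
    c,s=np.cos(SY),np.sin(SY); a,b=X-PC[0],Y-PC[1]; return c*a+s*b, -s*a+c*b
E
python3 - <<'E'
from wl import *
c=camera("wrist");save("d4",c["frame"])
g=st2w(0,.042); print(g)
go((0.52,-0.12,0.11,167,6),(*g,0.11,167,4))
E
```

```text
(np.float64(0.5304863735801694), np.float64(0.04519079412791874))
t 18.2 pos [ 0.5168 -0.3237  0.1202] yaw 166.96 j [ 0.97  0.58 -0.7   1.78  0.45  0.95  1.43] F [2.5 1.1 3.2] w 47.2
call:
{"dp":[7.1,33.2,1.7],"twist":-0},{"dp":[7.2,33.2,1.7],"twist":-0},{"dp":[7.1,33.2,1.7],"twist":-0},{"dp":[7.2,33.2,1.7],"twist":-0},{"dp":[7.1,33.2,1.7],"twist":-0.001},{"dp":[7.1,33.2,1.7],"twist":0},{"dp":[6.7,40.8,-0],"twist":0},{"dp":[6.8,40.8,-0],"twist":0},{"dp":[6.7,40.9,-0],"twist":0},{"dp":[6.7,40.8,-0],"twist":0}
```

View pics/d4.png

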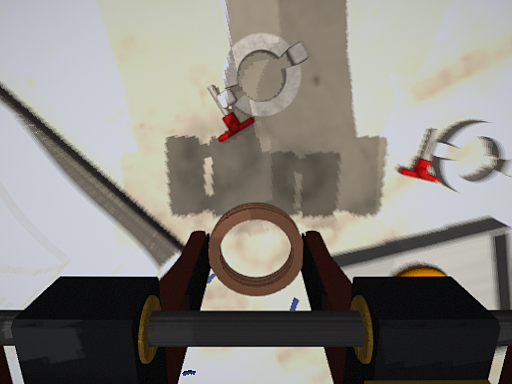

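Run:
```python
from wl import *
g=st2w(-.006,.042); print(g)
go((0.52,-0.12,0.11,167,5),(*g,0.11,167,4))
```

```text
(np.float64(0.5291305458476095), np.float64(0.03934599035365722))
t 18.2 pos [ 0.5168 -0.3237  0.1202] yaw 166.96 j [ 0.97  0.58 -0.7   1.78  0.45  0.95  1.43] F [2.5 1.1 3.2] w 47.2
call:
{"dp":[8.6,39.8,2],"twist":-0},{"dp":[8.5,39.9,2.1],"twist":-0},{"dp":[8.6,39.8,2],"twist":-0},{"dp":[8.6,39.8,2],"twist":-0.001},{"dp":[8.5,39.9,2.1],"twist":0},{"dp":[6.7,39.3,-0],"twist":0},{"dp":[6.8,39.3,-0],"twist":0},{"dp":[6.7,39.4,-0],"twist":0},{"dp":[6.7,39.3,-0],"twist":0},{"dp":[0,0,0],"twist":0}
```

apply_moves --rows '[{"dp": [8.6,40,2],"twist": 0},{"dp": [8.6,40,2],"twist": 0},{"dp": [8.6,40,2],"twist": 0},{"dp": [8.6,40,2],"twist": 0},{"dp": [8.6,40,2],"twist": 0},{"dp": [6.7,39.2,0],"twist": 0},{"dp": [6.7,39.2,0],"twist": 0},{"dp": [6.7,39.2,0],"twist": 0},{"dp": [6.7,39.2,0],"twist": 0},{"dp": [0,0,0],"twist": 0}]'

```text
t: 19.45
ee_pos: [0.5268, 0.0446, 0.1042]
ee_rot: [0.111, 0.994, 0.001, 0.001]
ft_force: [-0.1, -0.7, -0.4]
width: 0.535
```

Run:
```python
from wl import *
g=st2w(-.006,.042)
c=camera("wrist");save("d5",c["frame"])
go((*g,0.017,167,8))
```

```text
t 19.5 pos [0.5266 0.0421 0.1037] yaw 167.14 j [ 0.41  0.5  -0.77  1.97  0.46  0.85  0.74] F [-0.6 -0.7 -0.1] w 47.1
call:
{"dp":[-0.4,-0.3,10.8],"twist":0},{"dp":[-0.4,-0.2,10.9],"twist":0.001},{"dp":[-0.3,-0.3,10.8],"twist":-0},{"dp":[-0.4,-0.2,10.9],"twist":0},{"dp":[-0.4,-0.3,10.8],"twist":0},{"dp":[-0.4,-0.3,10.9],"twist":0.001},{"dp":[-0.4,-0.2,10.8],"twist":0},{"dp":[-0.3,-0.3,10.8],"twist":0},{"dp":[0,0,0],"twist":0},{"dp":[0,0,0],"twist":0}
```

View pics/d5.png

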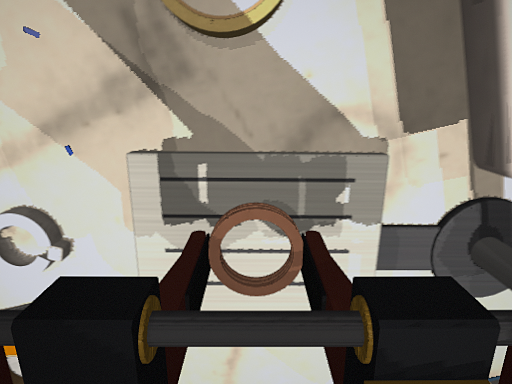

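apply_moves --rows '[{"dp": [-1,-0.7,20],"twist": 0},{"dp": [-1,-0.7,20],"twist": 0},{"dp": [-1,-0.7,20],"twist": 0},{"dp": [0,0,15],"twist": 0},{"dp": [0,0,8],"twist": 0},{"dp": [0,0,4],"twist": 0},{"dp": [0,0,0.5],"twist": 0},{"dp": [0,0,0],"twist": 0},{"dp": [0,0,0],"twist": 0},{"dp": [0,0,0],"twist": 0}]'

```text
t: 20.75
ee_pos: [0.5292, 0.0377, 0.0159]
ee_rot: [0.114, 0.994, -0.0, 0.0]
ft_force: [-0.1, 0.6, 0.2]
width: 0.536
```

apply_moves --rows '[{"dp": [0,0,0],"twist": 0},{"dp": [0,0,0],"twist": 0},{"dp": [0,0,0],"twist": 0},{"dp": [0,0,0],"twist": 0},{"dp": [0,0,-8],"twist": 0},{"dp": [0,0,-20],"twist": 0},{"dp": [0,0,-30],"twist": 0},{"dp": [0,0,-30],"twist": 0},{"dp": [0,0,-20],"twist": 0},{"dp": [0,0,0],"twist": 0}]' --gripper 60

```text
t: 22.0
ee_pos: [0.5301, 0.0379, 0.1255]
ee_rot: [0.114, 0.993, 0.0, 0.002]
ft_force: [-0.5, -0.3, 0.3]
width: 0.686
```

Run:
```python
from wl import *
ring("x","gaskets_c",0.022,save_as="d6",cams=("wrist",))
go()
ring("x","clamp_1_c",0.018,cams=("wrist","top","side"),minc=.2)
```

```text
wrist gaskets_c 0.71 [254 191  61  58] circ [528.4  36.8] 24.9 mid [0.5287 0.0368 0.0178] mean [0.5289 0.0369 0.0206] ext [0.046 0.045 0.011]
t 22.1 pos [0.5287 0.0374 0.1233] yaw 166.93 j [ 0.43  0.48 -0.78  1.95  0.43  0.89  0.77] F [ 0.5 -0.8 -0.5] w 60.1
top clamp_1_c 0.67 [369 226  22  21] circ [ 429.7 -302.2] 35.2 mid [ 0.4267 -0.3023  0.009 ] mean [ 0.4303 -0.3048  0.0226] ext [0.058 0.06  0.031]
top clamp_1_c 0.43 [225 198 100 108] circ [504.1 174.8] 193.3 mid [0.4861 0.1454 0.0917] mean [0.4777 0.1908 0.0985] ext [0.286 0.254 0.182]
side clamp_1_c 0.96 [172 298  24  29] circ [ 432.5 -308. ] 42.4 mid [ 0.428  -0.3025  0.0115] mean [ 0.4284 -0.304   0.0143] ext [0.059 0.062 0.02 ]
```

View pics/d6_wrist.png

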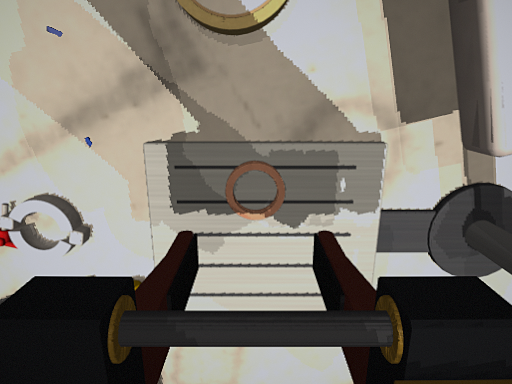

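Run:
```python
from wl import *
go((0.5204,-0.155,0.15,95,9))
```

```text
t 22.4 pos [0.5285 0.0379 0.1229] yaw 166.96 j [ 0.43  0.48 -0.78  1.95  0.43  0.89  0.77] F [-0.2  0.3  0.5] w 60.2
call:
{"dp":[-4,-21.1,-3],"twist":0.14},{"dp":[-6.8,-20.3,-3],"twist":0.139},{"dp":[-9.6,-19.2,-3],"twist":0.14},{"dp":[-12.2,-17.6,-3],"twist":0.139},{"dp":[-14.5,-15.8,-3],"twist":0.14},{"dp":[-16.6,-13.6,-3],"twist":0.139},{"dp":[-18.3,-11.2,-3],"twist":0.14},{"dp":[-19.7,-8.5,-3],"twist":0.139},{"dp":[-20.7,-5.7,-3.1],"twist":0.14},{"dp":[0,0,0],"twist":0}
```

apply_moves --rows '[{"dp": [-4,-21.1,-3],"twist": 0.14},{"dp": [-6.8,-20.3,-3],"twist": 0.14},{"dp": [-9.6,-19.2,-3],"twist": 0.14},{"dp": [-12.2,-17.6,-3],"twist": 0.14},{"dp": [-14.5,-15.8,-3],"twist": 0.14},{"dp": [-16.6,-13.6,-3],"twist": 0.14},{"dp": [-18.3,-11.2,-3],"twist": 0.14},{"dp": [-19.7,-8.5,-3],"twist": 0.14},{"dp": [-20.7,-5.7,-3],"twist": 0.14},{"dp": [0,0,0],"twist": 0}]' --gripper 87

```text
t: 23.65
ee_pos: [0.5203, -0.1566, 0.1504]
ee_rot: [0.678, 0.735, -0.0, 0.0]
ft_force: [0.7, -0.1, -0.5]
width: 0.992
```

```bash
cat > clamp.py <<'E'
from wl import *
from scipy.optimize import least_squares
def clamp(tag,near=None,zoff=0.0,ztop=0.018,rad=0.06):
    st=observe(); c=camera("wrist"); save(tag,c["frame"]); W,nn=pts_world("wrist",c,st=st); z=c["range_z"];X,Y,Z=W[...,0],W[...,1],W[...,2]
    best=None
    for d in cut_out("wrist","clamp_1_c"):
        m=d["mask"]&(z>0); P=W[m]; print("net",round(d["conf"],2),np.round(d["rect"]).astype(int),P.mean(0).round(3))
    if near is None: return
    m=(z>0)&(np.hypot(X-near[0],Y-near[1])<rad)&(Z>zoff+.004)&(Z<zoff+.03)
    f=c["frame"].astype(int); red=m&(f[...,0]>f[...,1]+50)&(f[...,0]>f[...,2]+50)
    notred=m&~cv2.dilate(red.astype(np.uint8),np.ones((9,9))).astype(bool)&(Z>zoff+.010)
    P=W[notred][:,:2]
    # robust circle: outer radius 28.5 ; fit annulus mid radius
    def f_(q): 
        r=np.hypot(P[:,0]-q[0],P[:,1]-q[1]); return r-q[2]
    s=least_squares(f_,[*near[:2],.024],loss="soft_l1",f_scale=.003).x
    rr=np.hypot(P[:,0]-s[0],P[:,1]-s[1])
    w=W[red]; wc=w.mean(0)
    ang=np.degrees(np.arctan2(wc[1]-s[1],wc[0]-s[0]))
    print("centre",s.round(4),"rpct",np.percentile(rr,[2,50,98]).round(4),"n",len(P),"red",red.sum(),wc.round(4),"wing angle",round(ang,1),"wing dist",np.hypot(*(wc[:2]-s[:2])).round(4))
    print("stand coords",np.round(w2st(s[0],s[1]),4))
    return s,ang
E
python3 - <<'E'
from clamp import *
clamp("e1",(0.521,-0.153))
go()
E
```

```text
net 0.8 [170 297  26  24] [ 0.446 -0.282  0.013]
centre [ 0.5228 -0.151   0.0245] rpct [0.0177 0.0245 0.0361] n 1943 red 250 [ 0.5242 -0.1908  0.0128] wing angle -87.9 wing dist 0.0399
stand coords [-0.1929  0.0052]
t 23.75 pos [ 0.5205 -0.1541  0.1504] yaw 94.95 j [ 0.56  0.39 -0.48  1.92  0.22  0.89  0.06] F [ 0.1  0.4 -0.8] w 87.3
```

View pics/e1.png

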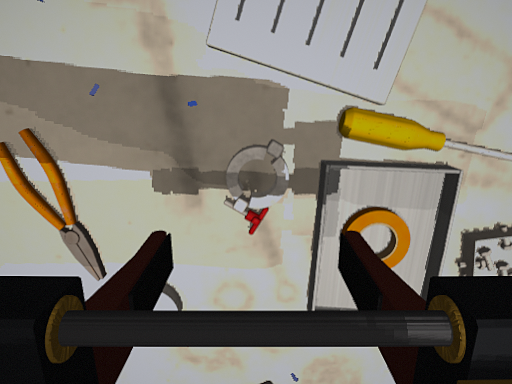

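```bash
cat >> clamp.py <<'E'
def axis(near,zoff=0.0,rad=.06):
    st=observe(); c=camera("wrist"); W,nn=pts_world("wrist",c,st=st); z=c["range_z"];X,Y,Z=W[...,0],W[...,1],W[...,2]
    m=(z>0)&(np.hypot(X-near[0],Y-near[1])<rad)&(Z>zoff+.005)&(Z<zoff+.03)
    f=c["frame"].astype(int); red=m&(f[...,0]>f[...,1]+50)&(f[...,0]>f[...,2]+50)
    nr=m&~cv2.dilate(red.astype(np.uint8),np.ones((5,5))).astype(bool)
    P=W[nr][:,:2]; s=np.array(near[:2],float)
    # outer-radius fit: iteratively use points in 17..29 mm annulus
    for _ in range(15):
        r=np.hypot(*(P-s).T); q=P[(r<.0295)]
        # centre minimising annulus asymmetry: fit circle to inner & outer quantile edges per angle
        a=np.degrees(np.arctan2(*(q-s).T[::-1])); rq=np.hypot(*(q-s).T)
        d=np.zeros(2);k=0
        bins=((a+180)//15).astype(int)
        A=[];B=[]
        for b in range(24):
            w=rq[bins==b]
            if len(w)>8:
                th=np.radians(b*15-180+7.5); A.append([np.cos(th),np.sin(th),1]);B.append(np.median(w))
        x=np.linalg.lstsq(np.array(A),np.array(B),rcond=None)[0]; s=s+x[:2]*.8
    r=np.hypot(*(P-s).T); a=np.degrees(np.arctan2(*(P-s).T[::-1]))
    o=(r>.031)&(r<.045)
    h,e=np.histogram(a[o],bins=36,range=(-180,180)); print("centre",s.round(4),"rmid",x[2].round(4),"stand",np.round(w2st(*s),4)); print([(int(e[i]),int(h[i])) for i in range(36) if h[i]>5])
    w=W[red][:,:2]-s; print("red ang",np.degrees(np.arctan2(w[:,1].mean(),w[:,0].mean())).round(1),"rmax",np.percentile(np.hypot(*w.T),98).round(4) if len(w) else None)
    return s
E
python3 - <<'E'
from clamp import *
axis((0.5228,-0.151))
E
```

```text
centre [ 0.5229 -0.1508] rmid 0.024 stand [-0.1926  0.0051]
[(-140, 29), (-130, 47), (-120, 39), (-110, 21), (50, 30), (60, 41), (70, 21)]
red ang -88.2 rmax 0.0548
```

Run:
```python
from wl import *
go((0.5229,-0.1508,0.08,62,7))
```

```text
t 23.8 pos [ 0.5205 -0.1537  0.1503] yaw 94.97 j [ 0.56  0.39 -0.48  1.92  0.22  0.89  0.06] F [ 0.4 -0.1 -0.1] w 87.1
call:
{"dp":[0.4,0.4,10],"twist":0.082},{"dp":[0.4,0.3,10.1],"twist":0.082},{"dp":[0.4,0.3,10],"twist":0.083},{"dp":[0.5,0.3,10.1],"twist":0.082},{"dp":[0.5,0.3,10],"twist":0.082},{"dp":[0.5,0.2,10.1],"twist":0.082},{"dp":[0.5,0.1,10],"twist":0.082},{"dp":[0,0,0],"twist":0},{"dp":[0,0,0],"twist":0},{"dp":[0,0,0],"twist":0}
```

apply_moves --rows '[{"dp": [0.4,0.4,10],"twist": 0.082},{"dp": [0.4,0.3,10],"twist": 0.082},{"dp": [0.4,0.3,10],"twist": 0.082},{"dp": [0.5,0.3,10],"twist": 0.082},{"dp": [0.5,0.3,10],"twist": 0.082},{"dp": [0.5,0.2,10],"twist": 0.082},{"dp": [0.5,0.1,10],"twist": 0.082},{"dp": [0,0,0],"twist": 0},{"dp": [0,0,0],"twist": 0},{"dp": [0,0,0],"twist": 0}]' --gripper 70

```text
t: 25.05
ee_pos: [0.5233, -0.152, 0.0811]
ee_rot: [0.857, 0.515, 0.0, 0.0]
ft_force: [0.2, 0.5, 0.4]
width: 0.799
```

Run:
```python
from clamp import *
axis((0.5228,-0.151));c=camera("wrist");save("e2",c["frame"])
go()
```

```text
centre [ 0.5233 -0.1506] rmid 0.024 stand [-0.1923  0.0048]
[(-140, 47), (-130, 59), (-120, 57), (-110, 43), (50, 52), (60, 66), (70, 32)]
red ang -88.0 rmax 0.0552
t 25.15 pos [ 0.5231 -0.1522  0.081 ] yaw 61.9 j [ 0.42  0.47 -0.32  1.97  0.21  0.74 -0.51] F [ 0.2  0.4 -0.1] w 70.5
```

View pics/e2.png

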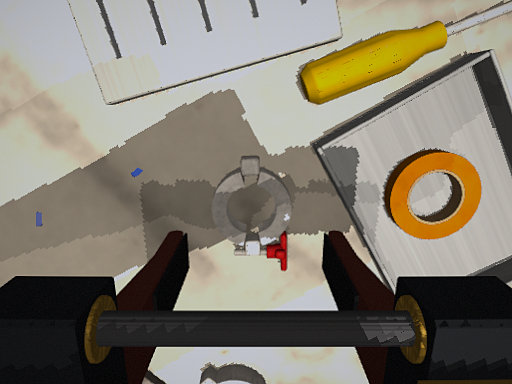

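apply_moves --rows '[{"dp": [1,-0.5,20],"twist": 0},{"dp": [0,0,20],"twist": 0},{"dp": [0,0,18],"twist": 0},{"dp": [0,0,10],"twist": 0},{"dp": [0,0,6],"twist": 0},{"dp": [0,0,3],"twist": 0},{"dp": [0,0,0],"twist": 0},{"dp": [0,0,0],"twist": 0},{"dp": [0,0,0],"twist": 0},{"dp": [0,0,0],"twist": 0}]'

```text
t: 26.4
ee_pos: [0.5231, -0.1511, 0.0038]
ee_rot: [0.858, 0.514, 0.0, 0.0]
ft_force: [0.6, 0.6, -0.1]
width: 0.801
```

apply_moves --rows '[{"dp": [0,0,0],"twist": 0},{"dp": [0,0,0],"twist": 0},{"dp": [0,0,0],"twist": 0},{"dp": [0,0,0],"twist": 0},{"dp": [0,0,0],"twist": 0},{"dp": [0,0,0],"twist": 0},{"dp": [0,0,-10],"twist": 0},{"dp": [0,0,-25],"twist": 0},{"dp": [0,0,-35],"twist": 0},{"dp": [0,0,-30],"twist": 0}]' --gripper 35

```text
t: 27.65
ee_pos: [0.5232, -0.1511, 0.1054]
ee_rot: [0.858, 0.514, 0.0, 0.0]
ft_force: [0.1, -0.1, -0.4]
width: 0.64
```

Run:
```python
from clamp import *
c=camera("wrist");save("e3",c["frame"])
g=st2w(-.052,-.008);print(g)
go((*g,0.11,167,10))
```

```text
(np.float64(0.567442564683497), np.float64(-0.016762736353679586))
t 27.7 pos [ 0.5255 -0.1515  0.109 ] yaw 61.86 j [ 0.43  0.43 -0.33  1.95  0.19  0.79 -0.5 ] F [1.4 0.1 1.1] w 56.7
call:
{"dp":[13.9,-2.7,-0.1],"twist":-0.183},{"dp":[14.1,-0,-0.1],"twist":-0.184},{"dp":[13.9,2.4,-0.1],"twist":-0.183},{"dp":[13.2,5,-0.1],"twist":-0.184},{"dp":[12,7.3,-0.1],"twist":-0.183},{"dp":[10.6,9.4,-0.1],"twist":-0.184},{"dp":[8.6,11.2,-0.1],"twist":-0.183},{"dp":[6.5,12.5,-0.1],"twist":-0.184},{"dp":[4,13.5,-0.1],"twist":-0.183},{"dp":[1.6,14,-0.1],"twist":-0.184}
```

View pics/e3.png

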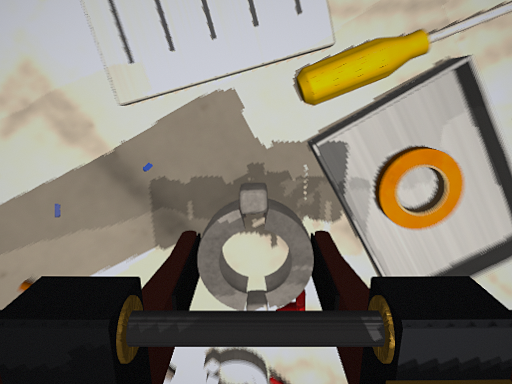

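apply_moves --rows '[{"dp": [13.9,-2.7,0],"twist": -0.17},{"dp": [14,0,0],"twist": -0.17},{"dp": [14,2.4,0],"twist": -0.17},{"dp": [13.2,5,0],"twist": -0.17},{"dp": [12,7,0],"twist": -0.17},{"dp": [10.6,9,0],"twist": -0.17},{"dp": [9,11,0],"twist": -0.17},{"dp": [7,12,0],"twist": -0.17},{"dp": [5,13,0],"twist": -0.17},{"dp": [3,14,0],"twist": -0.17}]'

```text
t: 28.95
ee_pos: [0.569, -0.018, 0.1038]
ee_rot: [0.177, 0.984, -0.0, 0.0]
ft_force: [-0.1, 0.2, -0.4]
width: 0.641
```

Run:
```python
from clamp import *
g=st2w(-.052,-.008)
camera("wrist")
go((*g,0.06,167,4))
```

```text
t 29.0 pos [ 0.5695 -0.0157  0.104 ] yaw 160.06 j [ 0.48  0.56 -0.74  1.88  0.47  0.89  0.73] F [-0.  2.  0.] w 56.3
call:
{"dp":[0.4,-0.4,11],"twist":-0.03},{"dp":[0.4,-0.5,11],"twist":-0.031},{"dp":[0.4,-0.4,11],"twist":-0.03},{"dp":[0.4,-0.4,11],"twist":-0.03},{"dp":[0,0,0],"twist":0},{"dp":[0,0,0],"twist":0},{"dp":[0,0,0],"twist":0},{"dp":[0,0,0],"twist":0},{"dp":[0,0,0],"twist":0},{"dp":[0,0,0],"twist":0}
```

apply_moves --rows '[{"dp": [0.5,-0.4,15],"twist": -0.04},{"dp": [0.5,-0.4,20],"twist": -0.04},{"dp": [0,0,20],"twist": -0.04},{"dp": [0,0,15],"twist": 0},{"dp": [0,0,10],"twist": 0},{"dp": [0,0,5],"twist": 0},{"dp": [0,0,2.5],"twist": 0},{"dp": [0,0,0],"twist": 0},{"dp": [0,0,0],"twist": 0},{"dp": [0,0,0],"twist": 0}]'

```text
t: 30.25
ee_pos: [0.5679, -0.0186, 0.0165]
ee_rot: [0.121, 0.993, -0.0, 0.0]
ft_force: [-0.3, 0.6, -1.0]
width: 0.642
```

Run:
```python
from clamp import *
c=camera("wrist");save("e4",c["frame"]);c=camera("side");save("e4s",cv2.resize(c["frame"][150:330,130:370],None,fx=3,fy=3))
go()
```

```text
t 30.35 pos [ 0.5677 -0.0186  0.0164] yaw 166.14 j [ 0.43  0.68 -0.68  1.92  0.61  0.75  0.73] F [-0.2 -0.2 -2. ] w 56.3
```

View pics/e4.png

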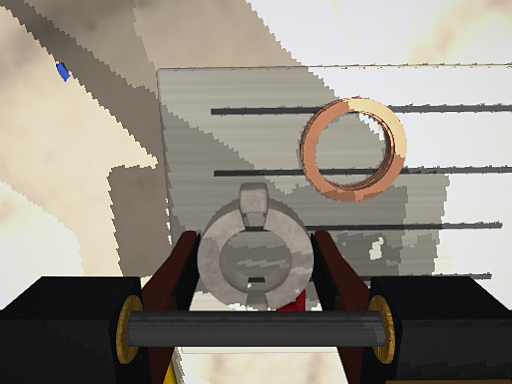

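View pics/e4s.png

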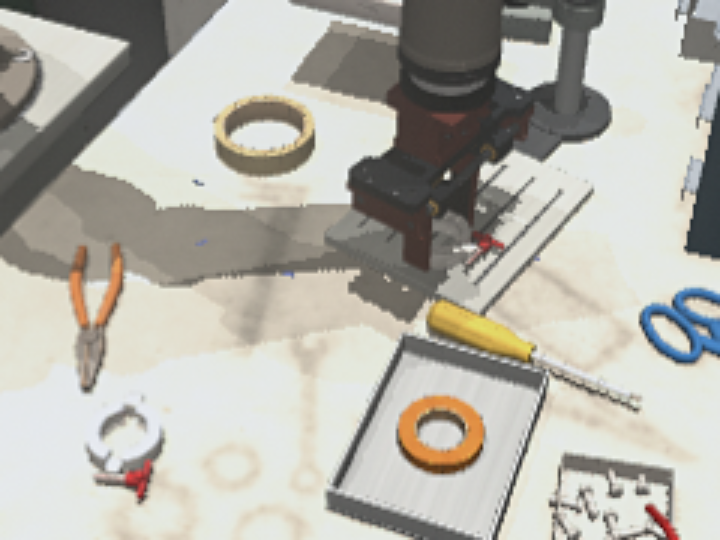

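apply_moves --rows '[{"dp": [0,0,0],"twist": 0},{"dp": [0,0,0],"twist": 0},{"dp": [0,0,0],"twist": 0},{"dp": [0,0,0],"twist": 0},{"dp": [0,0,-8],"twist": 0},{"dp": [0,0,-20],"twist": 0},{"dp": [0,0,-30],"twist": 0},{"dp": [0,0,-35],"twist": 0},{"dp": [0,0,-30],"twist": 0},{"dp": [0,0,0],"twist": 0}]' --gripper 68

```text
t: 31.6
ee_pos: [0.5695, -0.0182, 0.1428]
ee_rot: [0.121, 0.993, 0.0, 0.003]
ft_force: [-0.1, -0.6, 0.2]
width: 0.774
```

Run:
```python
from clamp import *
axis(st2w(-.052,-.008),zoff=.012)
ring("x","gaskets_c",0.022,save_as="e5",cams=("wrist",))
go((0.43,-0.295,0.14,95,10))
```

```text
centre [ 0.5679 -0.0198] rmid 0.024 stand [-0.0549 -0.0091]
[(-40, 14), (-30, 39), (-20, 40), (-10, 47), (120, 12), (150, 17), (160, 46), (170, 41)]
red ang 22.4 rmax 0.0554
wrist gaskets_c 0.57 [312 128  61  60] circ [529.4  36.4] 24.9 mid [0.5295 0.037  0.0177] mean [0.5295 0.0381 0.0209] ext [0.045 0.046 0.011]
t 31.75 pos [ 0.5671 -0.0188  0.139 ] yaw 166.14 j [ 0.53  0.52 -0.8   1.85  0.45  0.96  0.87] F [-0.9  1.2 -0.2] w 68.3
call:
{"dp":[6.7,-30.1,-0.1],"twist":0.124},{"dp":[2.9,-30.7,-0.1],"twist":0.124},{"dp":[-0.9,-30.8,-0.1],"twist":0.124},{"dp":[-4.7,-30.5,-0.1],"twist":0.125},{"dp":[-8.4,-29.6,-0.1],"twist":0.124},{"dp":[-12.1,-28.4,-0.1],"twist":0.124},{"dp":[-15.5,-26.7,-0.1],"twist":0.124},{"dp":[-18.7,-24.5,-0.1],"twist":0.124},{"dp":[-21.5,-22.1,-0.1],"twist":0.124},{"dp":[-24.1,-19.2,-0.1],"twist":0.125}
```

View pics/e5_wrist.png

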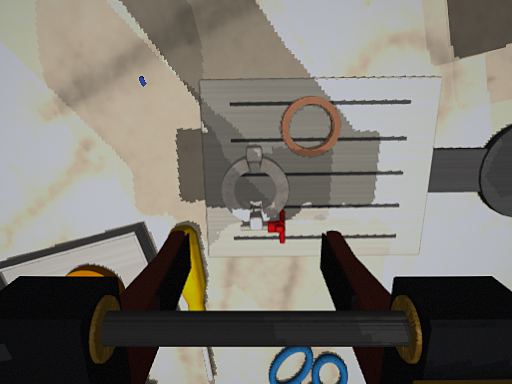

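Run:
```python
from clamp import *
go((0.432,-0.30,0.14,109,9))
```

```text
t 31.75 pos [ 0.5671 -0.0188  0.139 ] yaw 166.14 j [ 0.53  0.52 -0.8   1.85  0.45  0.96  0.87] F [-0.9  1.2 -0.2] w 68.3
call:
{"dp":[7.1,-33.9,-0.1],"twist":0.111},{"dp":[3.3,-34.5,-0.1],"twist":0.111},{"dp":[-0.6,-34.7,-0.1],"twist":0.11},{"dp":[-4.3,-34.4,-0.1],"twist":0.111},{"dp":[-8.2,-33.7,-0.1],"twist":0.111},{"dp":[-11.8,-32.6,-0.2],"twist":0.111},{"dp":[-15.3,-31,-0.1],"twist":0.111},{"dp":[-18.7,-29.2,-0.1],"twist":0.11},{"dp":[-21.8,-27,-0.1],"twist":0.111},{"dp":[0,0,0],"twist":0}
```

apply_moves --rows '[{"dp": [7.1,-33.9,0],"twist": 0.111},{"dp": [3.3,-34.5,0],"twist": 0.111},{"dp": [-0.6,-34.7,0],"twist": 0.111},{"dp": [-4.3,-34.4,0],"twist": 0.111},{"dp": [-8.2,-33.7,0],"twist": 0.111},{"dp": [-11.8,-32.6,0],"twist": 0.111},{"dp": [-15.3,-31,0],"twist": 0.111},{"dp": [-18.7,-29.2,0],"twist": 0.111},{"dp": [-21.8,-27,0],"twist": 0.111},{"dp": [0,0,0],"twist": 0}]' --gripper 72

```text
t: 33.0
ee_pos: [0.4301, -0.3026, 0.1384]
ee_rot: [0.584, 0.812, -0.001, -0.001]
ft_force: [-0.8, 0.4, 0.1]
width: 0.817
```

Run:
```python
from clamp import *
clamp("f1")
axis((0.430,-0.302))
go((0.43,-0.303,0.08,109,6))
```

```text
net 0.94 [255 187  70  99] [ 0.431 -0.303  0.015]
centre [ 0.4268 -0.2988] rmid 0.024 stand [-0.3585  0.0653]
[(-100, 13), (-90, 46), (-80, 39), (-70, 44), (90, 16), (100, 47), (110, 38)]
red ang -43.0 rmax 0.055
t 33.15 pos [ 0.4325 -0.2989  0.1389] yaw 108.97 j [ 0.93  0.39 -0.54  1.96  0.26  0.86  0.58] F [ 0.9  0.6 -0.3] w 72.3
call:
{"dp":[-0.5,-0.6,9.8],"twist":-0},{"dp":[-0.5,-0.6,9.8],"twist":-0},{"dp":[-0.5,-0.6,9.9],"twist":-0},{"dp":[-0.5,-0.7,9.8],"twist":-0},{"dp":[-0.5,-0.6,9.8],"twist":-0.001},{"dp":[-0.6,-0.6,9.8],"twist":0},{"dp":[0,0,0],"twist":0},{"dp":[0,0,0],"twist":0},{"dp":[0,0,0],"twist":0},{"dp":[0,0,0],"twist":0}
```

View pics/f1.png

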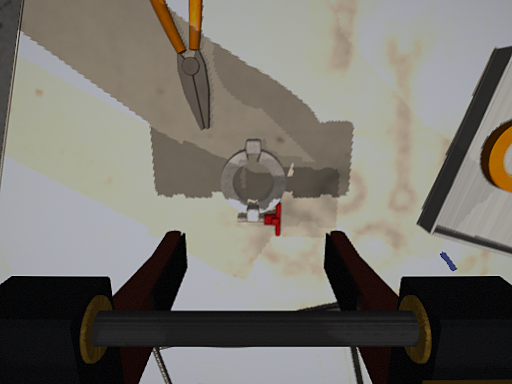

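apply_moves --rows '[{"dp": [1,-2.7,15],"twist": 0},{"dp": [0.9,-2.7,25],"twist": 0},{"dp": [0,0,25],"twist": 0},{"dp": [0,0,25],"twist": 0},{"dp": [0,0,20],"twist": 0},{"dp": [0,0,14],"twist": 0},{"dp": [0,0,7],"twist": 0},{"dp": [0,0,4],"twist": 0},{"dp": [0,0,0],"twist": 0},{"dp": [0,0,0],"twist": 0}]'

```text
t: 34.4
ee_pos: [0.4269, -0.2998, 0.0046]
ee_rot: [0.581, 0.814, 0.0, 0.0]
ft_force: [-0.2, 0.2, -0.6]
width: 0.821
```

apply_moves --rows '[{"dp": [0,0,0],"twist": 0},{"dp": [0,0,0],"twist": 0},{"dp": [0,0,0],"twist": 0},{"dp": [0,0,0],"twist": 0},{"dp": [0,0,0],"twist": 0},{"dp": [0,0,0],"twist": 0},{"dp": [0,0,-10],"twist": 0},{"dp": [0,0,-25],"twist": 0},{"dp": [0,0,-35],"twist": 0},{"dp": [0,0,-35],"twist": 0}]' --gripper 35

```text
t: 35.65
ee_pos: [0.4262, -0.2992, 0.1103]
ee_rot: [0.581, 0.814, 0.0, -0.0]
ft_force: [0.3, -0.0, -0.6]
width: 0.642
```

Run:
```python
from clamp import *
c=camera("wrist");save("f2",c["frame"])
g=st2w(.048,-.008);print(g)
go((*g,0.11,167,10))
```

```text
(np.float64(0.5900396935594939), np.float64(0.0806506598840124))
t 35.7 pos [ 0.4287 -0.3004  0.1145] yaw 108.93 j [ 0.92  0.41 -0.53  1.99  0.29  0.8   0.56] F [ 1.7 -1.5  2.3] w 56.5
call:
{"dp":[30.8,27.6,0.5],"twist":-0.101},{"dp":[27.9,30.6,0.4],"twist":-0.102},{"dp":[24.6,33.3,0.5],"twist":-0.101},{"dp":[21.1,35.6,0.4],"twist":-0.101},{"dp":[17.5,37.5,0.5],"twist":-0.102},{"dp":[13.5,39.1,0.4],"twist":-0.101},{"dp":[9.5,40.3,0.5],"twist":-0.101},{"dp":[5.4,41,0.4],"twist":-0.102},{"dp":[1.2,41.4,0.5],"twist":-0.101},{"dp":[-3,41.3,0.4],"twist":-0.102}
```

View pics/f2.png

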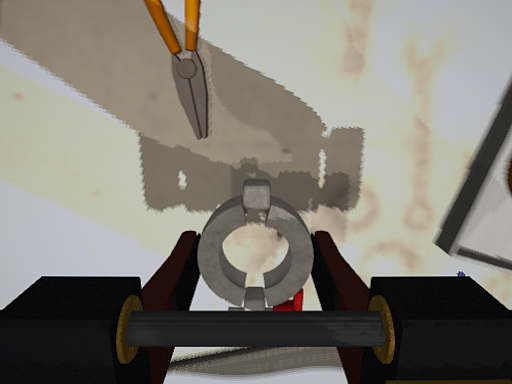

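apply_moves --rows '[{"dp": [32,28.5,0],"twist": -0.11},{"dp": [29,32,0],"twist": -0.11},{"dp": [26,35,0],"twist": -0.11},{"dp": [22,37,0],"twist": -0.11},{"dp": [18,39,0],"twist": -0.11},{"dp": [14,41,0],"twist": -0.11},{"dp": [9,42,0],"twist": -0.11},{"dp": [5,42,0],"twist": -0.11},{"dp": [0,40,0],"twist": -0.11},{"dp": [0,15,0],"twist": -0.03}]'

```text
t: 36.95
ee_pos: [0.5707, 0.0753, 0.1094]
ee_rot: [0.108, 0.994, 0.001, 0.0]
ft_force: [-0.2, -0.0, -0.6]
width: 0.641
```

Run:
```python
from clamp import *
g=st2w(.047,-.008)
c=camera("wrist");save("f3",c["frame"])
go((*g,0.06,167,4))
```

```text
t 37.0 pos [0.5706 0.0761 0.1094] yaw 167.61 j [ 0.36  0.58 -0.8   1.86  0.51  0.92  0.68] F [ 0.5  1.3 -0.6] w 56.8
call:
{"dp":[-4.5,1.9,12.3],"twist":0.003},{"dp":[-4.5,1.9,12.4],"twist":0.002},{"dp":[-4.5,1.9,12.3],"twist":0.003},{"dp":[-4.5,2,12.4],"twist":0.003},{"dp":[0,0,0],"twist":0},{"dp":[0,0,0],"twist":0},{"dp":[0,0,0],"twist":0},{"dp":[0,0,0],"twist":0},{"dp":[0,0,0],"twist":0},{"dp":[0,0,0],"twist":0}
```

View pics/f3.png

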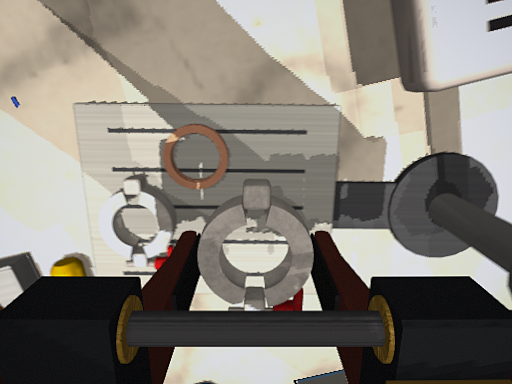

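apply_moves --rows '[{"dp": [-6,2.5,6],"twist": 0},{"dp": [-6,2.5,10],"twist": 0},{"dp": [-6,2.5,15],"twist": 0},{"dp": [0,0,20],"twist": 0},{"dp": [0,0,18],"twist": 0},{"dp": [0,0,12],"twist": 0},{"dp": [0,0,7],"twist": 0},{"dp": [0,0,4],"twist": 0},{"dp": [0,0,0],"twist": 0},{"dp": [0,0,0],"twist": 0}]'

```text
t: 38.25
ee_pos: [0.5901, 0.0761, 0.0177]
ee_rot: [0.11, 0.994, 0.0, 0.0]
ft_force: [-0.1, -0.9, -1.5]
width: 0.643
```

Run:
```python
from clamp import *
c=camera("wrist");save("f4",c["frame"])
go(); print(w2st(*observe()["ee_pos"][:2]))
```

```text
t 38.3 pos [0.5901 0.0761 0.0177] yaw 167.35 j [ 0.28  0.72 -0.7   1.86  0.63  0.8   0.6 ] F [ 0.1  0.2 -1. ] w 56.3
(np.float64(0.043543169790972905), np.float64(-0.00904814926923677))
```

View pics/f4.png

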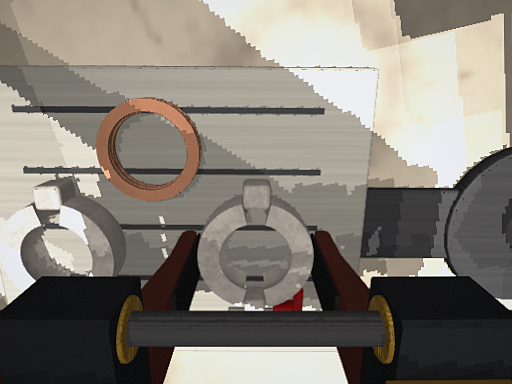

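apply_moves --rows '[{"dp": [0,0,0.8],"twist": 0},{"dp": [0,0,0],"twist": 0},{"dp": [0,0,0],"twist": 0},{"dp": [0,0,0],"twist": 0},{"dp": [0,0,-8],"twist": 0},{"dp": [0,0,-20],"twist": 0},{"dp": [0,0,-35],"twist": 0},{"dp": [0,0,-50],"twist": 0},{"dp": [0,0,-55],"twist": 0},{"dp": [0,0,-50],"twist": 0}]' --gripper 68

```text
t: 39.55
ee_pos: [0.5896, 0.0764, 0.238]
ee_rot: [0.11, 0.994, 0.0, 0.001]
ft_force: [1.4, 0.6, 0.2]
width: 0.773
```

```bash
python3 - <<'E'
from clamp import *
go()
axis(st2w(.0435,-.009),zoff=.012)
c=camera("wrist");save("f5",c["frame"])
ring("x","gaskets_c",0.022,cams=("wrist",))
from look import detect
detect(("wrist","side"),("lamp","nut","start","clamp_1_c"))
E
python3 fit.py | grep -E "knob|nut|btn|top|side"
```

```text
t 39.55 pos [0.5896 0.0764 0.238 ] yaw 167.39 j [ 0.42  0.46 -0.87  1.7   0.38  1.16  0.79] F [1.4 0.6 0.2] w 68.0
centre [0.589  0.0751] rmid 0.024 stand [ 0.0423 -0.0083]
[(-40, 11), (-30, 27), (-20, 26), (-10, 23), (150, 14), (160, 28), (170, 21)]
red ang 14.9 rmax 0.0559
wrist gaskets_c 0.66 [204 116  43  43] circ [529.9  36.7] 25.2 mid [0.5293 0.0369 0.0172] mean [0.5287 0.0359 0.0204] ext [0.045 0.046 0.012]
== wrist
lamp 0.7 [408 106 178 210] mid [0.538 0.211 0.127] ext [0.136 0.108 0.028] zmax 0.141 14400
nut 0.9 [463 192  93  78] mid [0.612 0.217 0.169] ext [0.041 0.044 0.031] zmax 0.184 3930
nut 0.34 [ 47 251  56  53] mid [ 0.639 -0.203  0.01 ] ext [0.057 0.059 0.013] zmax 0.017 1786
start 0.48 [511  35  -1  16] mid [0.513 0.34  0.048] ext [0.015 0.003 0.005] zmax 0.05 62
clamp_1_c 0.76 [256 172  52  78] mid [0.595 0.075 0.021] ext [0.074 0.05  0.019] zmax 0.03 1791
== side
lamp 0.96 [277 142 107  46] mid [0.483 0.21  0.134] ext [0.275 0.116 0.062] zmax 0.165 2057
nut 0.54 [281 190 109 134] mid [0.502 0.099 0.088] ext [0.292 0.32  0.175] zmax 0.176 5778
nut 0.53 [324 142  2
[... 726 characters left out ...]
45 126 [0.6047 0.2194 0.1685] 604.8085327148438 221.74874877929688 32.64602279663086
nut band 0.178 100 [0.6112 0.2218 0.1827] 612.8051147460938 220.51588439941406 23.13497543334961
nut band 0.19 30 [0.6122 0.2224 0.1957] 615.6171875 223.36849975585938 12.55494213104248
knob 59 [0.4209 0.2153 0.1764]Traceback (most recent call last):
  File "fit.py", line 24, in <module>
    k,l,s,_=cv2.connectedComponentsWithStats(m); i=1+np.argmax(s[1:,4]); m=(l==i)&(Z>z0+.014)&(Z<z0+.032)
                                                     ~~~~~~~~~^^^^^^^^^
    return _wrapfunc(a, 'argmax', axis=axis, out=out, **kwds)
    return bound(*args, **kwds)
ValueError: attempt to get argmax of an empty sequence
```

View pics/f5.png

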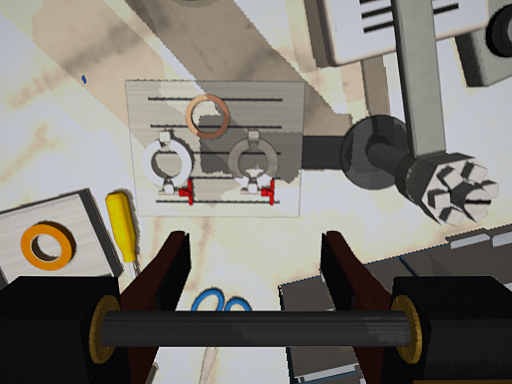

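Run:
```python
from clamp import *
go((0.424,0.2155,0.245,182,9))
```

```text
t 40.35 pos [0.5896 0.076  0.2341] yaw 167.35 j [ 0.41  0.47 -0.87  1.7   0.39  1.16  0.79] F [0.8 0.6 0.4] w 67.9
call:
{"dp":[21.3,11.1,-1.2],"twist":-0.028},{"dp":[21.1,11.7,-1.2],"twist":-0.029},{"dp":[20.7,12.3,-1.2],"twist":-0.028},{"dp":[20.3,12.8,-1.2],"twist":-0.029},{"dp":[19.9,13.5,-1.2],"twist":-0.028},{"dp":[19.6,14,-1.3],"twist":-0.028},{"dp":[19.2,14.5,-1.2],"twist":-0.029},{"dp":[18.7,15.1,-1.2],"twist":-0.028},{"dp":[18.3,15.6,-1.2],"twist":-0.029},{"dp":[0,0,0],"twist":0}
```

apply_moves --rows '[{"dp": [21.3,11.1,-1.2],"twist": -0.028},{"dp": [21.1,11.7,-1.2],"twist": -0.028},{"dp": [20.7,12.3,-1.2],"twist": -0.028},{"dp": [20.3,12.8,-1.2],"twist": -0.028},{"dp": [19.9,13.5,-1.2],"twist": -0.028},{"dp": [19.6,14,-1.2],"twist": -0.028},{"dp": [19.2,14.5,-1.2],"twist": -0.028},{"dp": [18.7,15.1,-1.2],"twist": -0.028},{"dp": [18.3,15.6,-1.2],"twist": -0.028},{"dp": [0,0,0],"twist": 0}]' --gripper 46

```text
t: 41.6
ee_pos: [0.4228, 0.2173, 0.2455]
ee_rot: [-0.018, 1.0, -0.0, 0.0]
ft_force: [-0.2, 0.0, -0.4]
width: 0.524
```

Run:
```python
from clamp import *
st=observe();c=camera("wrist");save("g1",c["frame"]);W,_=pts_world("wrist",c,st=st);z=c["range_z"]
m=(z>0)&(W[...,2]>.172)&(W[...,2]<.19)&(abs(W[...,0]-.424)<.03)&(abs(W[...,1]-.215)<.03)
P=W[m];print(len(P),cv2.minEnclosingCircle((P[:,:2]*1000).astype(np.float32)),P.mean(0))
go()
```

```text
754 ((424.1201171875, 215.46177673339844), 10.901408195495605) [0.42294195 0.21544613 0.18073336]
t 41.65 pos [0.424  0.2162 0.2453] yaw -178.13 j [ 0.32  0.27 -1.06  1.94  0.27  1.08  0.75] F [0.2 0.3 0.3] w 46.3
```

View pics/g1.png

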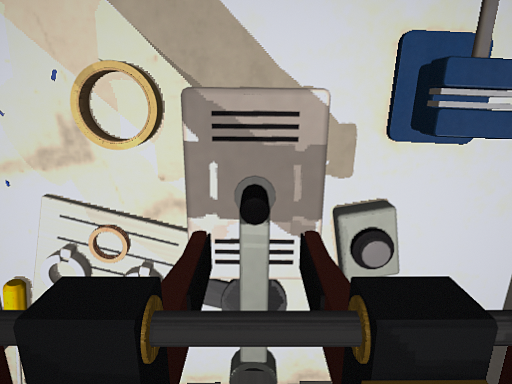

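apply_moves --rows '[{"dp": [0,-0.5,20],"twist": 0},{"dp": [0,0,25],"twist": 0},{"dp": [0,0,20],"twist": 0},{"dp": [0,0,15],"twist": 0},{"dp": [0,0,10],"twist": 0},{"dp": [0,0,5],"twist": 0},{"dp": [0,0,0],"twist": 0},{"dp": [0,0,0],"twist": 0},{"dp": [0,0,0],"twist": 0},{"dp": [0,0,0],"twist": 0}]'

```text
t: 42.9
ee_pos: [0.4245, 0.2152, 0.1504]
ee_rot: [-0.016, 1.0, 0.0, 0.0]
ft_force: [-0.4, -0.9, -0.2]
width: 0.526
```

```bash
cat > arc.py <<'E'
from plan import *
import sys
# arc from current angle to given, about the post
post=np.array([0.6143,0.2208]); r=float(sys.argv[2]); 
s=observe(); p=s["ee_pos"]; y=yaw_of(s["ee_rot"])
a0=np.arctan2(p[1]-post[1],p[0]-post[0])%(2*np.pi); a1=np.radians(float(sys.argv[1])); n=int(sys.argv[3])
r0=np.hypot(*(p[:2]-post)); print("angle",np.degrees(a0),"r",r0,"lamp",a0-np.radians(256.94))
ydeg=np.degrees(y)%360
w=[]
for i in range(1,n+1):
    f=i/n; a=a0+(a1-a0)*f; rr=r0+(r-r0)*f
    w.append((post[0]+rr*np.cos(a),post[1]+rr*np.sin(a),p[2],np.degrees(a) if len(sys.argv)<5 else None,1))
go(*w)
E
python3 arc.py 225 0.19 10; python3 -c "
from h import *
c=camera('wrist');save('g2',c['frame'])"
```

```text
angle 181.68812582610983 r 0.1899011412237158 lamp -1.3133929726308713
t 42.9 pos [0.4245 0.2152 0.1504] yaw -178.22 j [ 0.22  0.4  -0.98  2.04  0.42  0.91  0.61] F [-0.4 -0.9 -0.2] w 46.3
call:
{"dp":[-0.5,-14.3,-0],"twist":-0.074},{"dp":[-0.5,-14.4,-0],"twist":-0.076},{"dp":[-0.6,-14.3,-0],"twist":-0.075},{"dp":[-0.5,-14.4,-0],"twist":-0.076},{"dp":[-0.5,-14.3,-0],"twist":-0.075},{"dp":[-0.6,-14.4,-0],"twist":-0.076},{"dp":[-0.5,-14.3,-0],"twist":-0.076},{"dp":[-0.5,-14.4,-0],"twist":-0.075},{"dp":[-0.6,-14.3,-0],"twist":-0.076},{"dp":[-0.5,-14.4,-0],"twist":-0.075}
```

View pics/g2.png

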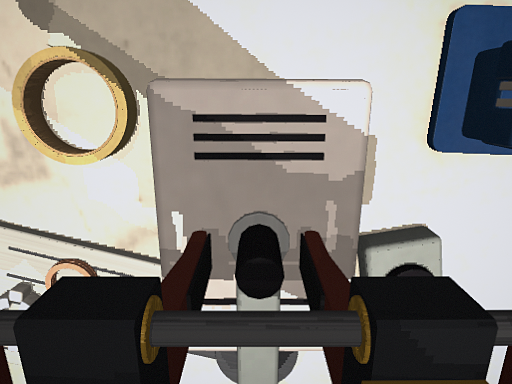

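apply_moves --rows '[{"dp": [0,0,0],"twist": 0},{"dp": [0,0,0],"twist": 0},{"dp": [0,0,0],"twist": 0},{"dp": [0,-4,0],"twist": -0.02},{"dp": [-0.2,-8,0],"twist": -0.043},{"dp": [-0.4,-11,0],"twist": -0.058},{"dp": [-0.5,-12,0],"twist": -0.063},{"dp": [-0.5,-12,0],"twist": -0.063},{"dp": [-0.5,-12,0],"twist": -0.063},{"dp": [-0.5,-12,0],"twist": -0.063}]' --gripper 25

```text
t: 44.2
ee_pos: [0.4398, 0.1467, 0.1504]
ee_rot: [-0.202, 0.979, 0.001, -0.0]
ft_force: [-1.1, 4.4, 0.7]
width: 0.287
```

```bash
python3 arc.py 256.9 0.19 16
```

```text
angle 203.00540864475653 r 0.1896028962615453 lamp -0.9413361998666692
t 44.2 pos [0.4398 0.1467 0.1504] yaw -156.64 j [ 0.44  0.42 -1.07  2.07  0.46  0.92  1.09] F [-1.1  4.4  0.7] w 25.2
call:
{"dp":[-0.2,-11.1,-0],"twist":-0.053},{"dp":[-0.3,-11.2,-0],"twist":-0.058},{"dp":[-0.3,-11.1,-0],"twist":-0.059},{"dp":[-0.3,-11.2,-0],"twist":-0.059},{"dp":[-0.3,-11.1,-0],"twist":-0.059},{"dp":[-0.3,-11.2,-0],"twist":-0.059},{"dp":[-0.3,-11.1,-0],"twist":-0.058},{"dp":[-0.3,-11.2,-0],"twist":-0.059},{"dp":[-0.4,-11.1,-0],"twist":-0.059},{"dp":[-0.3,-11.2,-0],"twist":-0.059}
call:
{"dp":[-0.3,-11.2,-0],"twist":-0.058},{"dp":[-0.3,-11.1,-0],"twist":-0.059},{"dp":[-0.3,-11.2,-0],"twist":-0.059},{"dp":[-0.3,-11.1,-0],"twist":-0.059},{"dp":[-0.3,-11.2,-0],"twist":-0.059},{"dp":[-0.3,-11.1,-0],"twist":-0.058},{"dp":[0,0,0],"twist":0},{"dp":[0,0,0],"twist":0},{"dp":[0,0,0],"twist":0},{"dp":[0,0,0],"twist":0}
```

```bash
sed -i 's/np.degrees(a) if len(sys.argv)<5 else None/ydeg+(float(sys.argv[4])-ydeg)*f/' arc.py; python3 arc.py 256.9 0.19 16 235
```

```text
angle 203.00540864475653 r 0.1896028962615453 lamp -0.9413361998666692
t 44.2 pos [0.4398 0.1467 0.1504] yaw -156.64 j [ 0.44  0.42 -1.07  2.07  0.46  0.92  1.09] F [-1.1  4.4  0.7] w 25.2
call:
{"dp":[-0.2,-11.1,-0],"twist":-0.035},{"dp":[-0.5,-11.2,-0],"twist":-0.034},{"dp":[-0.8,-11.1,-0],"twist":-0.035},{"dp":[-1,-11.1,-0],"twist":-0.034},{"dp":[-1.4,-11.1,-0],"twist":-0.035},{"dp":[-1.5,-11,-0],"twist":-0.034},{"dp":[-1.9,-11,-0],"twist":-0.035},{"dp":[-2.1,-11,-0],"twist":-0.034},{"dp":[-2.4,-10.9,-0],"twist":-0.035},{"dp":[-2.6,-10.8,-0],"twist":-0.034}
call:
{"dp":[-2.9,-10.8,-0],"twist":-0.035},{"dp":[-3.2,-10.7,-0],"twist":-0.034},{"dp":[-3.4,-10.6,-0],"twist":-0.035},{"dp":[-3.7,-10.6,-0],"twist":-0.034},{"dp":[-4,-10.4,-0],"twist":-0.035},{"dp":[-4.2,-10.4,-0],"twist":-0.034},{"dp":[0,0,0],"twist":0},{"dp":[0,0,0],"twist":0},{"dp":[0,0,0],"twist":0},{"dp":[0,0,0],"twist":0}
```

apply_moves --rows '[{"dp": [-0.2,-11.1,0],"twist": -0.035},{"dp": [-0.5,-11.1,0],"twist": -0.035},{"dp": [-0.8,-11.1,0],"twist": -0.035},{"dp": [-1,-11.1,0],"twist": -0.035},{"dp": [-1.4,-11.1,0],"twist": -0.035},{"dp": [-1.5,-11,0],"twist": -0.035},{"dp": [-1.9,-11,0],"twist": -0.035},{"dp": [-2.1,-11,0],"twist": -0.035},{"dp": [-2.4,-10.9,0],"twist": -0.035},{"dp": [-2.6,-10.8,0],"twist": -0.035}]'

```text
t: 45.45
ee_pos: [0.5092, 0.0616, 0.1499]
ee_rot: [-0.369, 0.929, 0.0, -0.001]
ft_force: [-2.8, 1.0, 2.0]
width: 0.283
```

```bash
python3 arc.py 256.9 0.19 8 235
```

```text
angle 236.56215980782338 r 0.19082302083570216 lamp -0.35566040579871583
t 45.45 pos [0.5092 0.0616 0.1499] yaw -136.65 j [ 0.61  0.53 -1.1   1.96  0.56  1.    1.58] F [-2.8  1.   2. ] w 24.9
call:
{"dp":[-2.2,-8.2,-0],"twist":-0.025},{"dp":[-2.4,-8.1,-0],"twist":-0.026},{"dp":[-2.5,-8.1,-0],"twist":-0.025},{"dp":[-2.7,-8,-0],"twist":-0.026},{"dp":[-2.8,-7.9,-0],"twist":-0.025},{"dp":[-3,-7.9,-0],"twist":-0.026},{"dp":[-3.1,-7.9,-0],"twist":-0.025},{"dp":[-3.3,-7.8,-0],"twist":-0.025},{"dp":[0,0,0],"twist":0},{"dp":[0,0,0],"twist":0}
```

apply_moves --rows '[{"dp": [-2.2,-8.2,0],"twist": -0.025},{"dp": [-2.4,-8.1,0],"twist": -0.025},{"dp": [-2.5,-8.1,0],"twist": -0.025},{"dp": [-2.7,-8,0],"twist": -0.025},{"dp": [-2.8,-7.9,0],"twist": -0.025},{"dp": [-3,-7.9,0],"twist": -0.025},{"dp": [-3.1,-7.9,0],"twist": -0.025},{"dp": [-3.2,-7.8,0],"twist": -0.025},{"dp": [0,0,0],"twist": 0},{"dp": [0,0,0],"twist": 0}]'

```text
t: 46.7
ee_pos: [0.573, 0.0358, 0.1506]
ee_rot: [-0.459, 0.888, -0.0, 0.001]
ft_force: [-0.2, 0.1, 0.1]
width: 0.286
```

apply_moves --rows '[{"dp": [0,0,0],"twist": 0},{"dp": [0,0,0],"twist": 0},{"dp": [0,0,0],"twist": 0},{"dp": [0,0,0],"twist": 0},{"dp": [0,0,0],"twist": 0},{"dp": [0,0,0],"twist": 0},{"dp": [0,0,0],"twist": 0},{"dp": [0,0,0],"twist": 0},{"dp": [0,0,0],"twist": 0},{"dp": [0,0,0],"twist": 0}]' --gripper 18

```text
t: 47.95
ee_pos: [0.5725, 0.0358, 0.1505]
ee_rot: [-0.459, 0.888, -0.0, 0.0]
ft_force: [2.9, 0.8, 5.1]
width: 0.242
```

```bash
python3 arc.py 256.94 0.19 2 235
python3 - <<'E'
from h import *
for n in("wrist","side"):
    c=camera(n);save("g3_"+n,c["frame"])
    W,_=pts_world(n,c,st=observe());z=c["range_z"]
c=camera("side");W,_=pts_world("side",c);m=(c["range_z"]>0)&(W[...,2]>.122)&(W[...,2]<.134)&(W[...,0]<.72)&(W[...,0]>.4)&(W[...,1]<.18)&(W[...,1]>-.15)
print(m.sum(),cv2.minAreaRect((W[m][:,:2]*1000).astype(np.float32)))
E
```

```text
angle 257.2758753194153 r 0.18967445129573876 lamp 0.005862130199984605
t 47.95 pos [0.5725 0.0358 0.1505] yaw -125.34 j [ 0.62  0.64 -1.09  1.82  0.64  1.08  1.82] F [2.9 0.8 5.1] w 21.3
call:
{"dp":[0.4,0.5,-0],"twist":-0.003},{"dp":[0.3,0.4,-0],"twist":-0.003},{"dp":[0,0,0],"twist":0},{"dp":[0,0,0],"twist":0},{"dp":[0,0,0],"twist":0},{"dp":[0,0,0],"twist":0},{"dp":[0,0,0],"twist":0},{"dp":[0,0,0],"twist":0},{"dp":[0,0,0],"twist":0},{"dp":[0,0,0],"twist":0}
1674 ((574.3114013671875, 43.294952392578125), (193.55897521972656, 120.31024169921875), 77.6201171875)
```

View pics/g3_wrist.png

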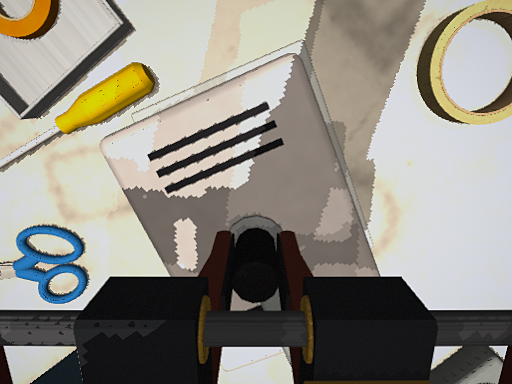

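View pics/g3_side.png

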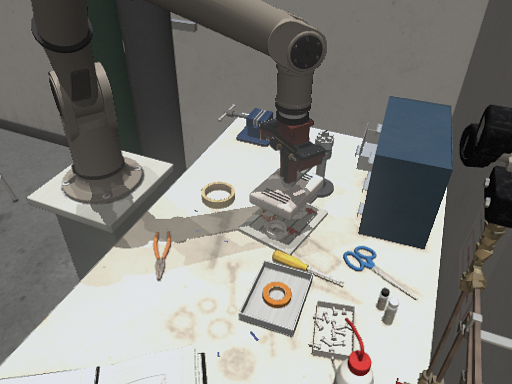

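apply_moves --rows '[{"dp": [0.5,0.6,0],"twist": 0},{"dp": [0,0,0],"twist": 0},{"dp": [0,0,0],"twist": 0},{"dp": [0,0,0],"twist": 0},{"dp": [0,0,0],"twist": 0},{"dp": [0,0,0],"twist": 0},{"dp": [0,0,0],"twist": 0},{"dp": [0,0,0],"twist": 0},{"dp": [0,0,0],"twist": 0},{"dp": [0,0,0],"twist": 0}]'

```text
t: 49.35
ee_pos: [0.5717, 0.036, 0.1505]
ee_rot: [-0.459, 0.888, 0.0, 0.0]
ft_force: [2.4, 1.4, 5.2]
width: 0.243
```

apply_moves --rows '[{"dp": [0,0,0],"twist": 0},{"dp": [0,0,0],"twist": 0},{"dp": [0,0,0],"twist": 0},{"dp": [0,0,-5],"twist": 0},{"dp": [0,0,-15],"twist": 0},{"dp": [0,0,-25],"twist": 0},{"dp": [0,0,-30],"twist": 0},{"dp": [0,0,-25],"twist": 0},{"dp": [0,0,0],"twist": 0},{"dp": [0,0,0],"twist": 0}]' --gripper 46

```text
t: 50.6
ee_pos: [0.5711, 0.0354, 0.2499]
ee_rot: [-0.459, 0.888, -0.0, -0.0]
ft_force: [-0.1, -0.8, 0.0]
width: 0.524
```

Run:
```python
from clamp import *
post=np.array([0.6143,0.2208])
st=observe();c=camera("wrist");W,_=pts_world("wrist",c,st=st);z=c["range_z"]
m=(z>0)&(W[...,2]>.172)&(W[...,2]<.19)&(abs(W[...,0]-.572)<.03)&(abs(W[...,1]-.035)<.03)
P=W[m];cc=cv2.minEnclosingCircle((P[:,:2]*1000).astype(np.float32));print(len(P),cc)
k=np.array(cc[0])/1000; print("lamp",np.arctan2(*(k-post)[::-1])%(2*np.pi)-np.radians(256.94),np.hypot(*(k-post)))
m=(z>0)&(W[...,2]>.122)&(W[...,2]<.134)&(W[...,0]<.72)&(W[...,0]>.4)&(W[...,1]<.18)&(W[...,1]>-.15)
print(cv2.minAreaRect((W[m][:,:2]*1000).astype(np.float32)))
# move so that the wrist camera looks at the nut from above: yaw 142
go((0.618,0.205,0.26,142,10))
```

```text
729 ((572.950439453125, 35.052730560302734), 10.92101764678955)
lamp 0.008899704175830081 0.19029407311244137
((573.2779541015625, 34.58464050292969), (168.95547485351562, 120.32147979736328), 77.53457641601562)
t 50.65 pos [0.5709 0.0353 0.2495] yaw -125.33 j [ 0.68  0.54 -1.17  1.72  0.52  1.24  1.91] F [0.1 0.1 1. ] w 46.0
call:
{"dp":[-16.6,6,-1.1],"twist":0.162},{"dp":[-15.4,8.5,-1],"twist":0.161},{"dp":[-13.8,11,-1.1],"twist":0.162},{"dp":[-11.9,13,-1],"twist":0.162},{"dp":[-9.6,14.7,-1.1],"twist":0.162},{"dp":[-7.1,16.1,-1],"twist":0.161},{"dp":[-4.4,17.1,-1.1],"twist":0.162},{"dp":[-1.7,17.5,-1],"twist":0.162},{"dp":[1.2,17.6,-1.1],"twist":0.162},{"dp":[4.1,17.1,-1],"twist":0.161}
```

Run:
```python
from clamp import *
go((0.636,0.203,0.275,142,10))
```

```text
t 50.65 pos [0.5709 0.0353 0.2495] yaw -125.33 j [ 0.68  0.54 -1.17  1.72  0.52  1.24  1.91] F [0.1 0.1 1. ] w 46.0
call:
{"dp":[-17.4,4.4,-2.6],"twist":0.162},{"dp":[-16.6,7.1,-2.5],"twist":0.161},{"dp":[-15.1,9.7,-2.6],"twist":0.162},{"dp":[-13.4,12.1,-2.5],"twist":0.162},{"dp":[-11.3,14,-2.6],"twist":0.162},{"dp":[-8.9,15.6,-2.5],"twist":0.161},{"dp":[-6.2,16.9,-2.6],"twist":0.162},{"dp":[-3.4,17.6,-2.5],"twist":0.162},{"dp":[-0.6,18,-2.6],"twist":0.162},{"dp":[2.4,17.9,-2.5],"twist":0.161}
```

apply_moves --rows '[{"dp": [-17.4,4.4,-2.5],"twist": 0.16},{"dp": [-16.6,7.1,-2.5],"twist": 0.16},{"dp": [-15.1,9.7,-2.5],"twist": 0.16},{"dp": [-13.4,12.1,-2.5],"twist": 0.16},{"dp": [-11.3,14,-2.5],"twist": 0.16},{"dp": [-8.9,15.6,-2.5],"twist": 0.16},{"dp": [-6.2,16.9,-2.5],"twist": 0.16},{"dp": [-3.4,17.6,-2.5],"twist": 0.16},{"dp": [-0.6,18,-2.5],"twist": 0.16},{"dp": [2.4,17.9,-2.5],"twist": 0.16}]' --gripper 66

```text
t: 51.9
ee_pos: [0.6348, 0.2042, 0.2738]
ee_rot: [0.32, 0.948, -0.001, -0.001]
ft_force: [0.0, -0.3, 0.2]
width: 0.754
```

```bash
cat > nut.py <<'E'
from clamp import *
def rect(tag,zp=0.184,half=.035,ppm=8000,show=True):
    """ortho-rectified picture of the plane z=zp, in stand axes: right = stand +x, up = stand +y"""
    st=observe();c=camera("wrist");save(tag+"_raw",c["frame"]);T=pose("wrist",c,st);K=np.array(c["intrinsics"],float)
    n=int(2*half*ppm); g=(np.arange(n)+.5)/ppm-half
    xs,ys=np.meshgrid(g,-g); post=np.array([0.6143,0.2208]); cs,sn=np.cos(SY),np.sin(SY)
    W=np.stack([post[0]+cs*xs-sn*ys,post[1]+sn*xs+cs*ys,np.full_like(xs,zp)],-1).reshape(-1,3)
    Ti=np.linalg.inv(T); rv,_=cv2.Rodrigues(Ti[:3,:3])
    uv,_=cv2.projectPoints(W,rv,Ti[:3,3],K,np.array([c["k1"],0,0,0.]))
    uv=uv.reshape(n,n,2).astype(np.float32)
    im=cv2.remap(c["frame"],uv[...,0],uv[...,1],cv2.INTER_CUBIC); save(tag,im)
    Wp,_=pts_world("wrist",c,st=st);z=c["range_z"]
    for lo,hi in((.150,.176),(.180,.187),(.192,.2)):
        m=(z>0)&(Wp[...,2]>lo)&(Wp[...,2]<hi)&(np.hypot(Wp[...,0]-post[0],Wp[...,1]-post[1])<.04); P=Wp[m]
        if len(P)>5: print(lo,len(P),cv2.minEnclosingCircle((P[:,:2]*1000).astype(np.float32)))
E
python3 - <<'E'
from nut import *
go();rect("n1")
E
```

```text
t 51.9 pos [0.6348 0.2042 0.2738] yaw 142.71 j [ 0.11  0.53 -0.76  1.47  0.37  1.29  0.23] F [ 0.  -0.3  0.2] w 66.4
0.15 1291 ((614.578125, 220.62525939941406), 26.367815017700195)
0.18 1249 ((614.7802734375, 220.32948303222656), 22.446504592895508)
0.192 472 ((614.6840209960938, 220.51329040527344), 8.877481460571289)
```

View pics/n1_raw.png

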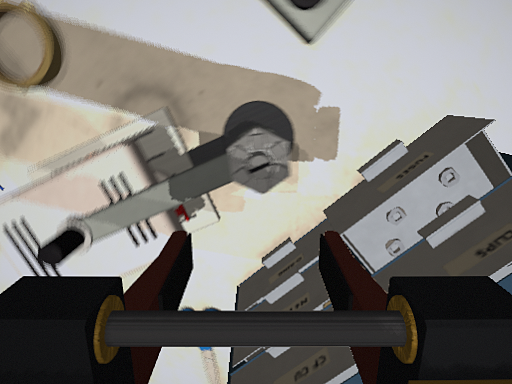

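View pics/n1.png

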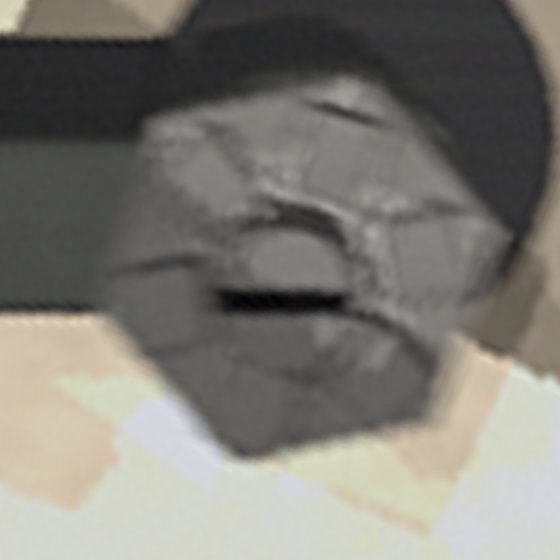

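```bash
cat >> nut.py <<'E'
def nutang(cx=0.6147,cy=0.2205):
    st=observe();c=camera("wrist");W,_=pts_world("wrist",c,st=st);z=c["range_z"]
    m=(z>0)&(W[...,2]>.166)&(W[...,2]<.190)&(np.hypot(W[...,0]-cx,W[...,1]-cy)<.032);P=W[m][:,:2]
    h=cv2.convexHull((P*1000).astype(np.float32)).reshape(-1,2)
    ph=np.radians(np.arange(0,180,.5)); wd=[(h@[np.cos(a),np.sin(a)]).max()-(h@[np.cos(a),np.sin(a)]).min() for a in ph]
    wd=np.array(wd).reshape(3,120); s=wd.mean(0)  # mod 60
    f=np.angle((s*np.exp(-1j*np.arange(120)/120*2*np.pi)).sum()); 
    # maxima of first harmonic at k*60 ; flats normals at minima
    k=(-f/(2*np.pi))%1; mn=((k+.5)%1)*60
    rel=(mn-np.degrees(SY))%60  # normal relative to stand x
    th=(-rel)%60
    print("n",len(P),"width range",wd.min().round(1),wd.max().round(1),"flat normal world mod60",round(mn,1),"argmin",[float(i/2) for i in wd.argmin(1)],"nut angle deg",round(th,1),"rad",round(np.radians(th),3))
E
python3 - <<'E'
from nut import *
rect("n2",zp=.174);nutang();nutang();go()
E
```

```text
0.15 1253 ((614.62939453125, 220.43756103515625), 26.382219314575195)
0.18 1251 ((614.6029052734375, 220.3745574951172), 22.293781280517578)
0.192 465 ((614.6495971679688, 220.49899291992188), 8.792889595031738)
n 2518 width range 46.1 52.7 flat normal world mod60 59.7 argmin [59.5, 0.0, 0.0] nut angle deg 17.3 rad 0.301
n 2529 width range 46.0 52.9 flat normal world mod60 59.1 argmin [59.5, 0.0, 59.5] nut angle deg 17.8 rad 0.311
t 52.1 pos [0.6346 0.2036 0.2742] yaw 143.23 j [ 0.11  0.53 -0.76  1.48  0.37  1.29  0.24] F [-0.1 -0.7  0. ] w 66.1
```

View pics/n2.png

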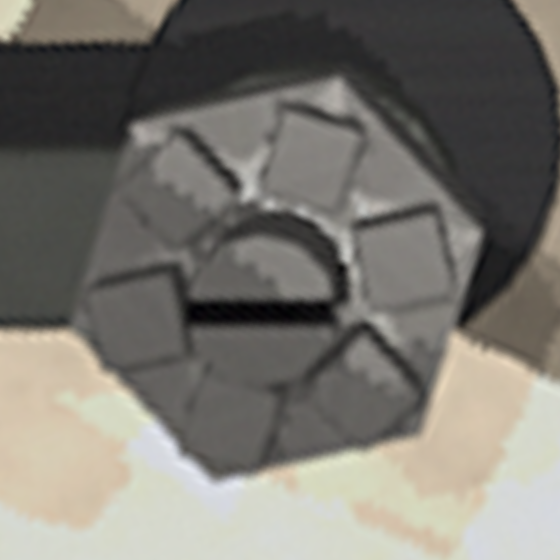

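Run:
```python
from nut import *
for n in("side","wrist"):
    st=observe();c=camera(n);W,_=pts_world(n,c,st=st);z=c["range_z"]
    m=(z>0)&(W[...,0]>.64)&(W[...,0]<1.0)&(W[...,1]>.0)&(W[...,1]<.5)&(W[...,2]>.05)&(W[...,2]<.35)
    P=W[m]; print(n,len(P),np.percentile(P,[1,50,99],0).round(3))
    for zc in (.05,.1,.15,.2,.25): 
        q=P[P[:,2]>zc]; print(zc,len(q),np.percentile(q,1,0).round(3) if len(q)>20 else None, np.percentile(q,99,0).round(3) if len(q)>20 else None)
go((0.6147,0.2205,0.225,149.5,6))
```

```text
side 12845 [[0.655 0.012 0.054]
 [0.857 0.1   0.22 ]
 [0.98  0.464 0.336]]
0.05 12845 [0.655 0.012 0.054] [0.98  0.464 0.336]
0.1 10993 [0.653 0.013 0.103] [0.98  0.464 0.339]
0.15 8923 [0.655 0.013 0.153] [0.98  0.469 0.34 ]
0.2 7080 [0.653 0.013 0.203] [0.98  0.469 0.342]
0.25 4244 [0.65  0.013 0.25 ] [0.98  0.475 0.345]
wrist 34585 [[0.648 0.078 0.059]
 [0.753 0.286 0.152]
 [0.82  0.393 0.341]]
0.05 34585 [0.648 0.078 0.059] [0.82  0.393 0.341]
0.1 25553 [0.648 0.077 0.102] [0.824 0.393 0.344]
0.15 17575 [0.648 0.079 0.151] [0.828 0.372 0.346]
0.2 9591 [0.648 0.122 0.201] [0.763 0.34  0.348]
0.25 3826 [0.647 0.222 0.25 ] [0.759 0.245 0.349]
t 52.2 pos [0.635  0.2027 0.2744] yaw 143.09 j [ 0.11  0.53 -0.76  1.48  0.37  1.29  0.24] F [-0.8 -0.1  0.6] w 66.4
call:
{"dp":[4.5,0.3,8.2],"twist":-0.019},{"dp":[4.5,0.5,8.3],"twist":-0.018},{"dp":[4.4,0.5,8.2],"twist":-0.019},{"dp":[4.5,0.6,8.2],"twist":-0.019},{"dp":[4.4,0.7,8.3],"twist":-0.018},{"dp":[4.5,0.7,8.2],"twist":-0.019},{"dp":[0,0,0],"twist":0},{"dp":[0,0,0],"twist":0},{"dp":[0,0,0],"twist":0},{"dp":[0,0,0],"twist":0}
```

Run:
```python
from nut import *
st=observe();c=camera("wrist");W,_=pts_world("wrist",c,st=st);z=c["range_z"]
u,v=np.meshgrid(np.arange(512),np.arange(384))
m=(z>0)&(u>350)&(v>105)&(v<270)
P=W[m]
for lo in np.arange(0.0,.3,.04):
    q=P[(P[:,2]>lo)&(P[:,2]<lo+.04)]
    if len(q)>20: print(lo.round(2),len(q),np.percentile(q,[2],0).round(3),np.percentile(q,[98],0).round(3))
c=camera("top");W,_=pts_world("top",c);z=c["range_z"]
u,v=np.meshgrid(np.arange(512),np.arange(384))
m=(z>0)&(u<248)&(v<133)&(v>40)&(u>130);P=W[m]
for lo in np.arange(0.0,.4,.04):
    q=P[(P[:,2]>lo)&(P[:,2]<lo+.04)]
    if len(q)>20: print("top",lo.round(2),len(q),np.percentile(q,[2],0).round(3),np.percentile(q,[98],0).round(3))
```

```text
0.0 1693 [[0.666 0.292 0.   ]] [[0.812 0.483 0.002]]
0.08 9955 [[0.694 0.243 0.088]] [[0.801 0.393 0.118]]
0.12 4023 [[0.704 0.239 0.121]] [[0.768 0.396 0.159]]
0.16 4206 [[0.737 0.258 0.166]] [[0.756 0.366 0.199]]
0.2 2638 [[0.75  0.282 0.201]] [[0.755 0.343 0.238]]
0.24 45 [[0.752 0.309 0.24 ]] [[0.754 0.318 0.242]]
0.28 116 [[0.65  0.239 0.304]] [[0.653 0.242 0.316]]
top 0.0 133 [[0.733 0.087 0.   ]] [[0.979 0.479 0.036]]
top 0.04 37 [[0.76  0.085 0.041]] [[0.981 0.467 0.078]]
top 0.08 462 [[0.701 0.088 0.083]] [[0.792 0.394 0.119]]
top 0.12 312 [[0.701 0.087 0.121]] [[0.981 0.437 0.158]]
top 0.16 222 [[0.736 0.084 0.164]] [[0.791 0.397 0.199]]
top 0.2 291 [[0.745 0.085 0.201]] [[0.764 0.4   0.239]]
top 0.24 4614 [[0.757 0.086 0.243]] [[0.922 0.401 0.254]]
top 0.36 183 [[0.617 0.223 0.364]] [[0.671 0.288 0.399]]
```

apply_moves --rows '[{"dp": [4.5,0.3,8],"twist": -0.019},{"dp": [4.5,0.5,8],"twist": -0.019},{"dp": [4.5,0.5,8],"twist": -0.019},{"dp": [4.5,0.6,8],"twist": -0.019},{"dp": [4.5,0.7,8],"twist": -0.018},{"dp": [4.5,0.7,8],"twist": -0.018},{"dp": [0,0,0],"twist": 0},{"dp": [0,0,0],"twist": 0},{"dp": [0,0,0],"twist": 0},{"dp": [0,0,0],"twist": 0}]'

```text
t: 53.55
ee_pos: [0.6149, 0.2217, 0.2274]
ee_rot: [0.264, 0.965, 0.0, 0.0]
ft_force: [-0.0, 0.7, -0.5]
width: 0.754
```

Run:
```python
from nut import *
rect("n3",zp=.174);go((0.6147,0.2205,0.148,149.5,6))
```

```text
0.15 1777 ((614.6729736328125, 220.51275634765625), 26.661964416503906)
0.18 1677 ((614.5783081054688, 220.4784698486328), 22.389930725097656)
0.192 649 ((614.3651733398438, 220.5354766845703), 8.983295440673828)
t 53.6 pos [0.6149 0.2218 0.2274] yaw 149.4 j [ 0.1   0.55 -0.78  1.56  0.41  1.19  0.27] F [-0.2  1.  -0. ] w 66.1
call:
{"dp":[-0.1,-0.2,13.2],"twist":-0},{"dp":[-0.1,-0.2,13.3],"twist":-0.001},{"dp":[-0.1,-0.2,13.2],"twist":0},{"dp":[-0,-0.2,13.2],"twist":-0},{"dp":[-0.1,-0.2,13.3],"twist":-0},{"dp":[-0.1,-0.2,13.2],"twist":-0.001},{"dp":[0,0,0],"twist":0},{"dp":[0,0,0],"twist":0},{"dp":[0,0,0],"twist":0},{"dp":[0,0,0],"twist":0}
```

View pics/n3_raw.png

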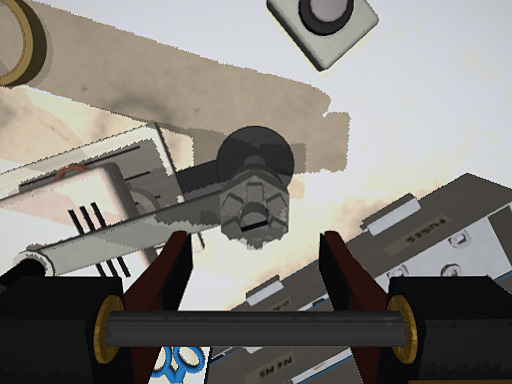

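apply_moves --rows '[{"dp": [-0.5,-1.2,12],"twist": 0},{"dp": [0,0,15],"twist": 0},{"dp": [0,0,15],"twist": 0},{"dp": [0,0,15],"twist": 0},{"dp": [0,0,12],"twist": 0},{"dp": [0,0,7],"twist": 0},{"dp": [0,0,3],"twist": 0},{"dp": [0,0,0],"twist": 0},{"dp": [0,0,0],"twist": 0},{"dp": [0,0,0],"twist": 0}]'

```text
t: 54.85
ee_pos: [0.6147, 0.2206, 0.1486]
ee_rot: [0.264, 0.965, 0.0, 0.0]
ft_force: [0.0, -0.5, 0.4]
width: 0.75
```

apply_moves --rows '[{"dp": [0,0,0],"twist": 0},{"dp": [0,0,0],"twist": 0},{"dp": [0,0,0],"twist": 0},{"dp": [0,0,0],"twist": 0},{"dp": [0,0,0],"twist": 0},{"dp": [0,0,0],"twist": 0},{"dp": [0,0,0],"twist": 0},{"dp": [0,0,0],"twist": 0},{"dp": [0,0,0],"twist": 0},{"dp": [0,0,0],"twist": 0}]' --gripper 36

```text
t: 56.1
ee_pos: [0.6149, 0.2211, 0.1483]
ee_rot: [0.264, 0.965, 0.001, 0.0]
ft_force: [3.5, 4.0, -1.6]
width: 0.52
```

Run:
```python
from nut import *
s=observe();print(s["torque"].round(2));go((*s["ee_pos"],106.94,8))
```

```text
[ 0.66 -0.8   0.06]
t 56.1 pos [0.6149 0.2211 0.1483] yaw 149.43 j [ 0.08  0.63 -0.75  1.64  0.47  1.06  0.23] F [ 3.5  4.  -1.6] w 45.8
call:
{"dp":[0,0,-0],"twist":0.093},{"dp":[0,0,-0],"twist":0.092},{"dp":[0,0,-0],"twist":0.093},{"dp":[0,0,-0],"twist":0.093},{"dp":[0,0,-0],"twist":0.092},{"dp":[0,0,-0],"twist":0.093},{"dp":[0,0,-0],"twist":0.093},{"dp":[0,0,-0],"twist":0.093},{"dp":[0,0,0],"twist":0},{"dp":[0,0,0],"twist":0}
```

apply_moves --rows '[{"dp": [0,0,0],"twist": 0.06},{"dp": [0,0,0],"twist": 0.09},{"dp": [0,0,0],"twist": 0.09},{"dp": [0,0,0],"twist": 0.09},{"dp": [0,0,0],"twist": 0.09},{"dp": [0,0,0],"twist": 0.09},{"dp": [0,0,0],"twist": 0.09},{"dp": [0,0,0],"twist": 0.08},{"dp": [0,0,0],"twist": 0.06},{"dp": [0,0,0],"twist": 0}]'

```text
t: 57.35
ee_pos: [0.6137, 0.2202, 0.1482]
ee_rot: [0.595, 0.804, -0.001, -0.0]
ft_force: [-2.1, 0.4, 2.8]
width: 0.52
```

Run:
```python
from nut import *
s=observe();print(s["torque"].round(2));go((*s["ee_pos"],106.94,1))
rect("n4",zp=.19)
```

```text
[ 0.02  0.36 -0.21]
t 57.35 pos [0.6137 0.2202 0.1482] yaw 107.02 j [-0.03  0.58 -0.58  1.65  0.36  1.02 -0.43] F [-2.1  0.4  2.8] w 45.8
call:
{"dp":[0,0,-0],"twist":0.001},{"dp":[0,0,0],"twist":0},{"dp":[0,0,0],"twist":0},{"dp":[0,0,0],"twist":0},{"dp":[0,0,0],"twist":0},{"dp":[0,0,0],"twist":0},{"dp":[0,0,0],"twist":0},{"dp":[0,0,0],"twist":0},{"dp":[0,0,0],"twist":0},{"dp":[0,0,0],"twist":0}
0.15 4648 ((612.060791015625, 228.89295959472656), 31.959138870239258)
0.18 4134 ((611.748046875, 228.99725341796875), 33.38521957397461)
0.192 2225 ((611.782958984375, 229.05165100097656), 34.84043502807617)
```

View pics/n4.png

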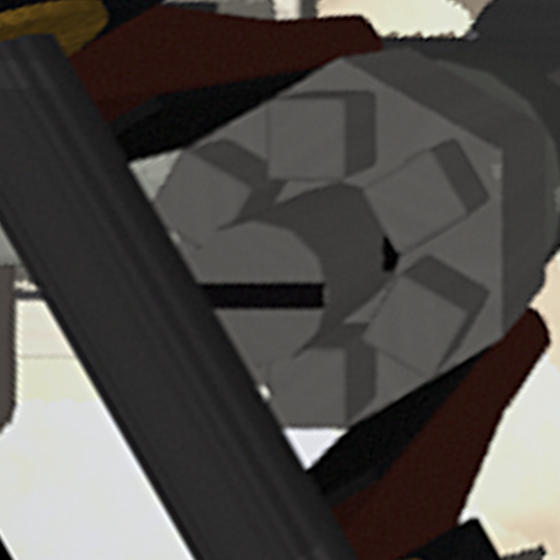

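apply_moves --rows '[{"dp": [0,0,0],"twist": 0},{"dp": [0,0,0],"twist": 0},{"dp": [0,0,0],"twist": 0},{"dp": [0,0,0],"twist": 0},{"dp": [0,0,-5],"twist": 0},{"dp": [0,0,-15],"twist": 0},{"dp": [0,0,-25],"twist": 0},{"dp": [0,0,-35],"twist": 0},{"dp": [0,0,-40],"twist": 0},{"dp": [-15,0,-15],"twist": 0}]' --gripper 66

```text
t: 58.65
ee_pos: [0.6195, 0.208, 0.287]
ee_rot: [0.594, 0.805, 0.002, 0.001]
ft_force: [0.7, 0.1, -0.3]
width: 0.754
```

apply_moves --rows '[{"dp": [-15,0,0],"twist": 0},{"dp": [0,0,0],"twist": 0},{"dp": [0,0,0],"twist": 0},{"dp": [0,0,0],"twist": 0},{"dp": [0,0,0],"twist": 0},{"dp": [0,0,0],"twist": 0},{"dp": [0,0,0],"twist": 0},{"dp": [0,0,0],"twist": 0},{"dp": [0,0,0],"twist": 0},{"dp": [0,0,0],"twist": 0}]' --gripper 30

```text
t: 59.9
ee_pos: [0.6233, 0.1918, 0.2832]
ee_rot: [0.595, 0.804, 0.0, 0.0]
ft_force: [-0.6, -0.4, 0.2]
width: 0.345
```

Run:
```python
from nut import *
go();nutang();nutang();rect("n5",zp=.19)
c=camera("wrist");st=observe();W,_=pts_world("wrist",c,st=st);z=c["range_z"]
m=(z>0)&(W[...,2]>.046)&(W[...,2]<.060)&(abs(W[...,0]-.51)<.04)&(abs(W[...,1]-.358)<.04)
P=W[m];print("btn",len(P),cv2.minEnclosingCircle((P[:,:2]*1000).astype(np.float32)) if len(P) else 0, np.median(P,0))
```

```text
t 59.9 pos [0.6233 0.1918 0.2832] yaw 107.02 j [ 0.04  0.46 -0.62  1.51  0.27  1.26 -0.31] F [-0.6 -0.4  0.2] w 30.4
n 2407 width range 46.0 52.7 flat normal world mod60 17.0 argmin [17.0, 17.0, 17.0] nut angle deg 60.0 rad 1.047
n 2404 width range 46.0 52.9 flat normal world mod60 17.0 argmin [16.5, 17.0, 17.0] nut angle deg 60.0 rad 1.046
0.15 1210 ((614.7639770507812, 220.2574005126953), 26.45842170715332)
0.18 1183 ((614.7619018554688, 220.32608032226562), 22.27263069152832)
0.192 449 ((614.7005615234375, 220.46163940429688), 8.864419937133789)
btn 153 ((518.8570556640625, 339.94219970703125), 17.423696517944336) [0.51860372 0.33729659 0.04696083]
```

View pics/n5.png

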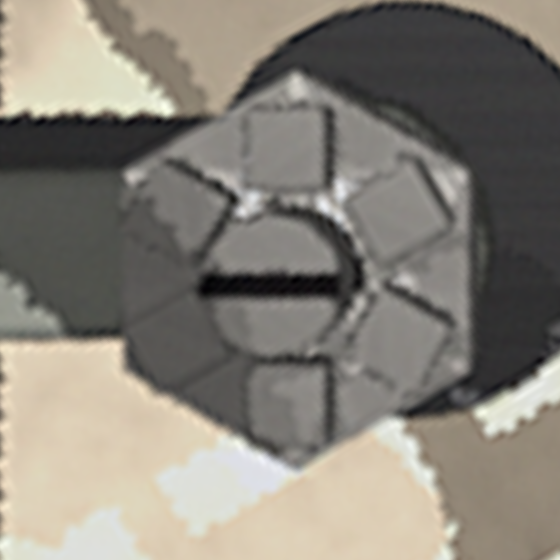

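View pics/n5_raw.png

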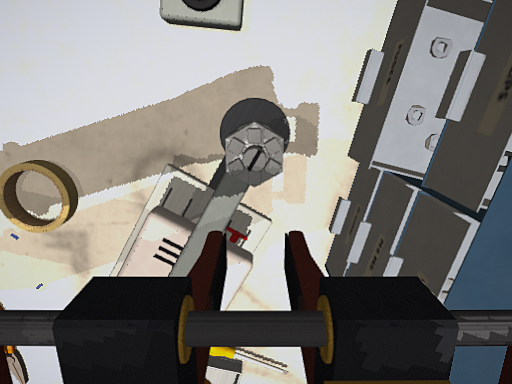

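Run:
```python
from nut import *
go((0.512,0.345,0.24,125,9))
```

```text
t 60.1 pos [0.6233 0.1918 0.2832] yaw 107.02 j [ 0.04  0.46 -0.62  1.51  0.27  1.26 -0.32] F [ 0.  -0.3  0.5] w 30.3
call:
{"dp":[19.9,-6.8,4.8],"twist":-0.035},{"dp":[20.1,-6.2,4.8],"twist":-0.035},{"dp":[20.3,-5.4,4.8],"twist":-0.035},{"dp":[20.5,-4.7,4.8],"twist":-0.034},{"dp":[20.7,-4.1,4.8],"twist":-0.035},{"dp":[20.8,-3.2,4.8],"twist":-0.035},{"dp":[20.8,-2.6,4.8],"twist":-0.035},{"dp":[21,-1.8,4.8],"twist":-0.035},{"dp":[21,-1.1,4.8],"twist":-0.035},{"dp":[0,0,0],"twist":0}
```

apply_moves --rows '[{"dp": [20,-6.8,0],"twist": -0.035},{"dp": [20,-6.2,0],"twist": -0.035},{"dp": [20.3,-5.4,2],"twist": -0.035},{"dp": [20.5,-4.7,5],"twist": -0.035},{"dp": [20.7,-4.1,6],"twist": -0.035},{"dp": [20.8,-3.2,10],"twist": -0.035},{"dp": [20.8,-2.6,10],"twist": -0.035},{"dp": [21,-1.8,10],"twist": -0.035},{"dp": [21,-1.1,10],"twist": -0.035},{"dp": [0,0,0],"twist": 0}]' --gripper 0

```text
t: 61.35
ee_pos: [0.51, 0.3467, 0.2293]
ee_rot: [0.459, 0.888, -0.0, -0.001]
ft_force: [0.7, 0.2, 0.1]
width: 0.001
```

```bash
cat > btn.py <<'E'
from nut import *
def btn(tag):
    st=observe();c=camera("wrist");save(tag,c["frame"]);W,_=pts_world("wrist",c,st=st);z=c["range_z"]
    m=(z>0)&(W[...,2]>.0495)&(W[...,2]<.057)&(abs(W[...,0]-.51)<.04)&(abs(W[...,1]-.358)<.04)
    P=W[m];print("btn",len(P),cv2.minEnclosingCircle((P[:,:2]*1000).astype(np.float32)) if len(P) else 0, P.mean(0))
E
python3 - <<'E'
from btn import *
btn("h1");go((0.510,0.357,0.09,125,6))
E
```

```text
btn 591 ((513.39990234375, 356.1477966308594), 16.769826889038086) [0.51294102 0.35690796 0.05597903]
t 61.4 pos [0.5114 0.3455 0.2298] yaw 125.15 j [-0.16  0.47 -0.72  1.65  0.34  1.15 -0.36] F [-0.1 -0.7  0.7] w 0.4
call:
{"dp":[1.7,0.9,23.3],"twist":0},{"dp":[1.7,0.9,23.3],"twist":0.001},{"dp":[1.7,0.9,23.3],"twist":0},{"dp":[1.7,0.9,23.3],"twist":0.001},{"dp":[1.7,0.9,23.3],"twist":0},{"dp":[1.7,0.9,23.3],"twist":0.001},{"dp":[0,0,0],"twist":0},{"dp":[0,0,0],"twist":0},{"dp":[0,0,0],"twist":0},{"dp":[0,0,0],"twist":0}
```

View pics/h1.png

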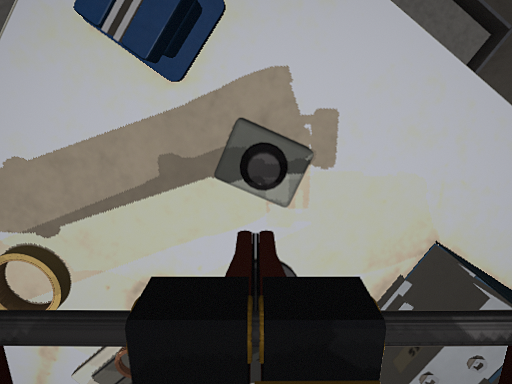

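Run:
```python
from btn import *
c=camera("side");save("h2",cv2.resize(c["frame"][120:340,130:370],None,fx=3,fy=2.7,interpolation=cv2.INTER_CUBIC)[:594])
for t in ("roll_c","clamp_1_c","gaskets_c"):
    ring("",t,.02,cams=("side",))
W,_=pts_world("side",c);m=(c["range_z"]>0)&(W[...,2]>.122)&(W[...,2]<.134)&(W[...,0]<.72)&(W[...,0]>.4)&(W[...,1]<.18)&(W[...,1]>-.15)
print(m.sum(),cv2.minAreaRect((W[m][:,:2]*1000).astype(np.float32)))
```

```text
side roll_c 0.58 [277 296  28  25] circ [ 639.5 -211.8] 34.4 mid [ 0.6386 -0.2062  0.0103] mean [ 0.6372 -0.2081  0.0137] ext [0.057 0.059 0.016]
side roll_c 0.41 [286 193  98 123] circ [586.5 223.3] 313.8 mid [0.5689 0.0799 0.0937] mean [0.5846 0.0452 0.0848] ext [0.165 0.29  0.178]
side clamp_1_c 0.53 [305 213  24  12] circ [607.6  69.9] 32.2 mid [0.6117 0.0693 0.0219] mean [0.6111 0.0677 0.024 ] ext [0.038 0.047 0.02 ]
side gaskets_c 0.56 [269 216  16  14] circ [526.1  30.6] 26.4 mid [0.5266 0.0255 0.0178] mean [0.5267 0.0213 0.0197] ext [0.045 0.03  0.012]
1772 ((577.9370727539062, 63.1114501953125), (234.30091857910156, 119.93806457519531), 77.69971466064453)
```

View pics/h2.png

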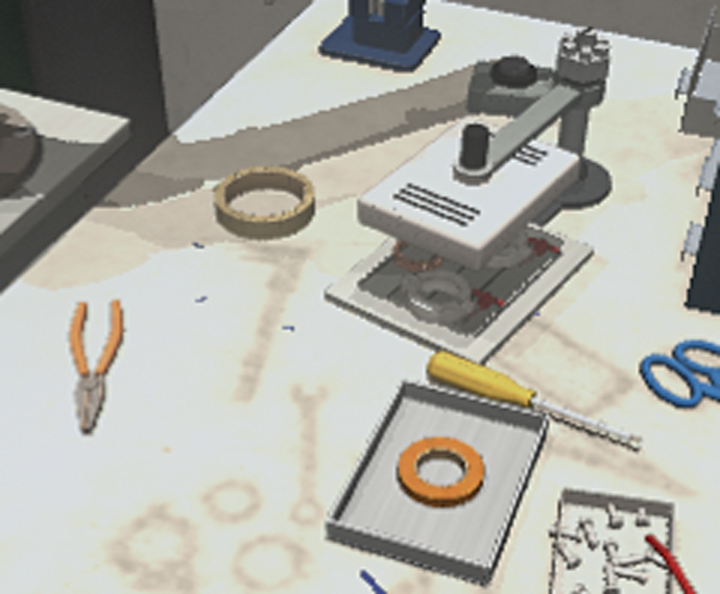

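apply_moves --rows '[{"dp": [4.4,3.4,20],"twist": 0},{"dp": [4.3,3.4,25],"twist": 0},{"dp": [0,0,30],"twist": 0},{"dp": [0,0,30],"twist": 0},{"dp": [0,0,25],"twist": 0},{"dp": [0,0,15],"twist": 0},{"dp": [0,0,10],"twist": 0},{"dp": [0,0,0],"twist": 0},{"dp": [0,0,0],"twist": 0},{"dp": [0,0,0],"twist": 0}]'

```text
t: 63.0
ee_pos: [0.513, 0.3564, 0.076]
ee_rot: [0.461, 0.887, 0.001, 0.0]
ft_force: [-0.8, -0.5, 0.5]
width: 0.001
```

Run:
```python
from btn import *
btn("h3");go()
```

```text
btn 1249 ((513.1044311523438, 356.41595458984375), 16.871389389038086) [0.50909006 0.36196316 0.05567749]
t 63.05 pos [0.513  0.3563 0.0759] yaw 125.06 j [-0.25  0.65 -0.64  1.76  0.48  0.89 -0.49] F [ 0.1 -0.1 -0.1] w 0.4
```

View pics/h3.png

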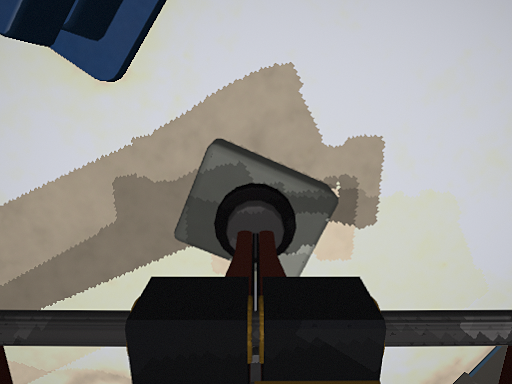

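apply_moves --rows '[{"dp": [0,0,8],"twist": 0},{"dp": [0,0,8],"twist": 0},{"dp": [0,0,5],"twist": 0},{"dp": [0,0,3],"twist": 0},{"dp": [0,0,2],"twist": 0},{"dp": [0,0,1.5],"twist": 0},{"dp": [0,0,1],"twist": 0},{"dp": [0,0,0.5],"twist": 0},{"dp": [0,0,0],"twist": 0},{"dp": [0,0,0],"twist": 0}]'

```text
t: 64.3
ee_pos: [0.5126, 0.3559, 0.0507]
ee_rot: [0.461, 0.887, -0.001, 0.001]
ft_force: [-10.1, -12.0, 40.8]
width: 0.005
```

Run:
```python
from btn import *
st=observe();c=camera("wrist");save("h4",c["frame"]);W,_=pts_world("wrist",c,st=st);z=c["range_z"]
r=np.hypot(W[...,0]-.513,W[...,1]-.3563)
u,v=np.meshgrid(np.arange(512),np.arange(384))
for a,b in((0,6),(6,12),(12,16),(16,19),(19,23),(23,28)):
    m=(z>0)&(r>a/1e3)&(r<b/1e3)&(W[...,2]>.03)&(W[...,2]<.07)&(v<230); print(a,b,m.sum(),np.percentile(W[m][:,2],[10,50,90]).round(4) if m.sum() else 0)
go()
```

```text
0 6 0 0
6 12 89 [0.0493 0.0502 0.0509]
12 16 380 [0.0489 0.0498 0.0508]
16 19 461 [0.0461 0.0469 0.0483]
19 23 703 [0.0459 0.0467 0.0474]
23 28 1623 [0.0341 0.0355 0.0463]
t 64.35 pos [0.5126 0.3559 0.0507] yaw 125.05 j [-0.26  0.68 -0.62  1.78  0.51  0.85 -0.51] F [-11.  -11.3  39.8] w 0.4
```

View pics/h4.png

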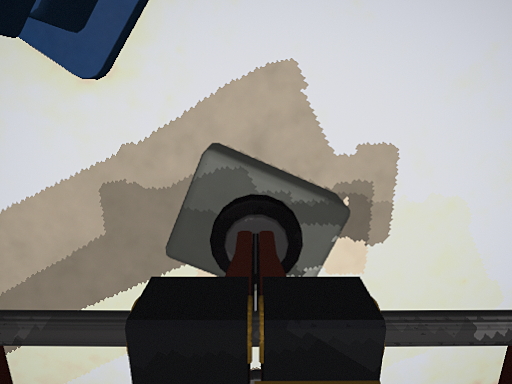

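apply_moves --rows '[{"dp": [0,0,-3],"twist": 0},{"dp": [0,0,-5],"twist": 0},{"dp": [0,0,-15],"twist": 0},{"dp": [0,0,-25],"twist": 0},{"dp": [0,0,-30],"twist": 0},{"dp": [0,0,-35],"twist": 0},{"dp": [0,0,-35],"twist": 0},{"dp": [0,0,-20],"twist": 0},{"dp": [0,0,0],"twist": 0},{"dp": [0,0,0],"twist": 0}]'

```text
t: 65.6
ee_pos: [0.5121, 0.3553, 0.2127]
ee_rot: [0.461, 0.887, -0.001, -0.0]
ft_force: [0.6, -0.5, -0.2]
width: 0.006
```

Run:
```python
from btn import *
btn("h5");go()
c=camera("side");save("h6",cv2.resize(c["frame"][120:340,130:370],None,fx=3,fy=2.7,interpolation=cv2.INTER_CUBIC))
for t in ("roll_c","clamp_1_c","gaskets_c"): ring("",t,.02,cams=("side",))
W,_=pts_world("side",c);m=(c["range_z"]>0)&(W[...,2]>.122)&(W[...,2]<.134)&(W[...,0]<.72)&(W[...,0]>.4)&(W[...,1]<.18)&(W[...,1]>-.15)
print(m.sum(),cv2.minAreaRect((W[m][:,:2]*1000).astype(np.float32)))
```

```text
btn 655 ((513.483642578125, 356.1190490722656), 16.925302505493164) [0.51281251 0.35711553 0.05591493]
t 65.65 pos [0.512  0.3552 0.2125] yaw 125.07 j [-0.19  0.5  -0.72  1.66  0.35  1.12 -0.39] F [-0.2  0.5 -0.1] w 0.6
side roll_c 0.86 [276 294  26  27] circ [ 640.1 -211.8] 35.0 mid [ 0.6397 -0.2062  0.011 ] mean [ 0.6396 -0.2078  0.0138] ext [0.058 0.06  0.015]
side clamp_1_c 0.48 [306 214  22  15] circ [610.8  67.8] 34.4 mid [0.6123 0.0707 0.0222] mean [0.6112 0.0678 0.0242] ext [0.043 0.049 0.021]
side gaskets_c 0.72 [301 144   8   4] circ [496.4 407.2] 15.1 mid [0.5133 0.35   0.0572] mean [0.5132 0.3487 0.0571] ext [0.022 0.026 0.007]
side gaskets_c 0.4 [268 216  17  14] circ [524.7  27.1] 27.0 mid [0.527  0.0246 0.0186] mean [0.5271 0.0216 0.0191] ext [0.044 0.034 0.015]
1772 ((578.6514282226562, 63.05333709716797), (233.29542541503906, 119.77859497070312), 77.33487701416016)
```

View pics/h6.png

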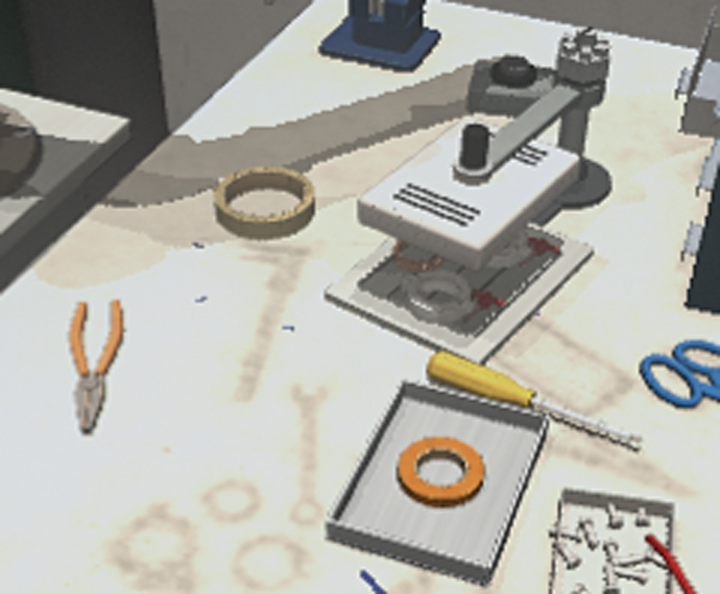

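```bash
python3 -c "
from workcell import *
print(finish_job())"
```

```text
the job is handed in; nothing more can be done
None
```

I did every step of the job in the order asked and handed it in at about 66 s. I saw no knocked part and no slipped grip. The last pictures show:

- **Tape:** the amber roll lies flat in the steel tray, about centred.
- **Parts:** three were on the bench: two ring clamps and the gasket pack. I saw no flange. After placing, they lay at (-55, -9), (42, -8) and (-8, 41) mm from the plate's centre. They lie side by side, clear of each other and more than 12 mm from the plate's edges. After the lamp swung over, only the side camera could see them; they looked unmoved.
- **Lamp:** centred over the plate. The knob and arm measured within about 0.01 rad of square. The outline of the lamp head read 0.4 to 0.8 degrees off, which is within the measuring error.
- **Nut:** turned clockwise from about 0.30 to 1.047 rad. The close-up shows a slot in line with the black line on the stud.
- **Start button:** pressed last. The cap went down about 6 mm at about 40 N with the fingertips, then sprang back up.

The pliers and screwdriver were not touched. One small disagreement remains: the button's top measured 56 mm above the bench instead of the stated 53 mm. I put that down to calibration, since the travel came out right.

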